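# Sort unmarked glass-dressing pads by the feel of their grit

### The arm

A 6-joint arm with a two-finger parallel gripper is mounted at the origin on a cart in front of the work surface, level with it; the furniture and walls round the work are solid. World frame = base frame: x ahead of the robot, y to its left, z up, the work surface at z = 0. Lengths are in m, angles in rad, forces in N, time in s.
With the tool pointing down it reaches from about 0.35 to 0.875 m from the base axis. Payload 4.2 kg.
Tool frame: the origin (TCP) lies at the very end of the fingers, on their centre line; the grasp point (between the pads) lies robot.hold_point_z behind it (robot.hold_point_z is the distance from the TCP to the grasp point, in m); z points along the fingers, y is the direction in which the jaws open and shut (so a half turn about z gives the same grasp; the last joint's range is limited). The gripper opens to 87 mm and grips with 3 to 60 N. Pads are 19 mm wide; open, the fingers measure 117 mm over their backs; the gripper's body (75 mm by 190 mm) begins 51 mm behind the grasp point.
Start: joints at [-1.079, 0.385, 0.008, 0, -1.194, -0.259], TCP at [0.144, -0.608, 0.223] pointing down, gripper open.
Joint ranges: [-3.14, 3.14], [-1.21, 2.06], [-1.07, 1.41], [-3.16, 2.05], [-2.99, -0.16], [-3.1, 3.1]. Speed limits (rad/s): [2.79, 2.79, 3.14, 3.14, 3.14, 3.14].

### API

Orientations are given as a 3x3 rotation matrix whose columns are the frame's x, y, z axes.
In Python, from bench import robot gives the robot as it stands.
- The arm moves only by the tool drive_tool, never from a script. Its argument "moves" is a list of rows, each a list of 7 numbers: the shift along the tool's x, y, z in mm, then the turn, a rotation vector about the tool's x, y, z in degrees, then the opening, from 0 (shut) to 1 (fully open). In form: [[tx, ty, tz, ax, ay, az, grip], ...]. A call has 1 to 8 rows; each row shifts and turns the pose as measured when the row begins, along the tool's axes as they then stand; what a row does not reach is not made up. A row lasts 1/10 s, in which the tool goes at most 50 mm and 8.59 degrees, less where a joint would pass 70% of its speed; a pose out of reach is approached as far as the arm can. A call is refused whole if a number of a shift passes 50 or a number of a turn 8.59, either way. A call with a gripper value outside its range is refused whole. The fingers move at their own pace and stop on an object; "grip_force" is the grip in N (left out, the last holds). Time passes only in rows, so rows that do not move let the fingers close. It gives the time, the measured TCP pose, the force and the opening at its end, in the units of the state.
- robot.sense(): the state, without advancing time (a new reading comes with each control period).
- robot.capture(name): name is "scene" or "top" or "wrist"; returns a dict with "frame" (400x640x3 uint8, red, green, blue), "intrinsics" (3x3 intrinsics, pixels), "rvec" (rotation vector, rad) and "tvec" (3), from world to camera coordinates, as OpenCV has them. Camera axes: x right, y down, z forward; pixel columns grow to the right and rows downward; lengths in m; the calibration is good to about 2 mm. A picture is of the moment at which its call begins. There is no depth.
- robot.job_done(): hands the job in, once; it reports no verdict.
Trained networks look in a picture, given as the dict that the camera call returned (one of the last four; its "shot" number tells which), for a name from the list of things; names that differ only in an ending like _2 or _b are one class to them, and where a whole thing is asked for, a point or a joint stands for the part that bears it (a point fixed in the world has none). Each returns a list of dicts, best first, with "confidence" (0 to 1); they miss things now and then, are a little off and sometimes report something else, mostly with a low value. They report only what shows in the picture. A call takes as long as a camera call.
- robot.trace(picture, label): "mask" (400x640 bool, what is visible of it) and "pixel" ([row, column] in pixels, amid what is visible of it).
The state is a dict: "t": time; "joint_positions": joint angles; "joint_vel": joint speeds; "tau": joint torques, N m; "eef_pos": TCP position; "ee_rot": TCP orientation; "force": force on the tool from outside, world axes, zero at the start; "moment": the same for the moment, N m; "grip_width": opening from 0.0 (shut) to 1.0 (fully open).
Only numpy, scipy, OpenCV 4.12 (cv2) and the standard library are available. Lean on these libraries where they do the work, as an engineer would, in place of code of your own. Each camera call takes 0.05 s, during which the arm holds its last target.

### The job

The grit marks have worn off the three hand pads that we use on the edges of the glass gel plates. With the fingers, pull each one flat across the bench for about 8 cm to feel how hard it bites, leaving it where it stops until all three have been tried. Then lay them flat in the white holder in working order, each down in its own bay: the coarsest next to the hanging tab, the medium one in the middle and the finest at the far end; leave the wash bottle and the beaker where they stand.

Things in the scene. Friction and masses are not known exactly. Their poses are not given: they have to be found in the camera images.
- pad_1: Hand pad, one of three alike but for the grit of the sole underneath (the number tells nothing of it): flat grey block 100 (its x) x 64 (y) x 12 mm high, on it a grip bar 78 (x) x 24 (y) mm from 12 to 38 mm high; 0.6 kg within 10 %. Origin: centre of its underside, z up. Its x starts within 0.2 rad of straight ahead of the robot.
- pad_2: Hand pad, one of three alike but for the grit of the sole underneath (the number tells nothing of it): flat grey block 100 (its x) x 64 (y) x 12 mm high, on it a grip bar 78 (x) x 24 (y) mm from 12 to 38 mm high; 0.6 kg within 10 %. Origin: centre of its underside, z up. Drag force on the bench, pad's weight alone: fine about 0.9 N, medium 3 N, coarse 7 N, each within 30 %.
- pad_3: Hand pad, one of three alike but for the grit of the sole underneath (the number tells nothing of it): flat grey block 100 (its x) x 64 (y) x 12 mm high, on it a grip bar 78 (x) x 24 (y) mm from 12 to 38 mm high; 0.6 kg within 10 %. Origin: centre of its underside, z up. Pressing down on a pad adds to its drag in proportion; holding it up lessens it.
- pad_holder: White draining holder fixed on the bench, 118 mm (its x) x 234 mm (its y) with three bays side by side along y, open at the top; its walls stand 12 to 14 mm above the bench. A flat hanging tab with a round hole sticks out 47 mm from its -y end. Origin: centre of its underside, z up. Its x axis stays within 0.25 rad of straight ahead of the robot.
- bay_coarse (a point): Centre of the floor of the bay next to the hanging tab. Every bay is 106 mm (holder x) x 70 mm (holder y), so a pad has 3 mm to spare on each side with its x axis along the holder's (either way round); the floor is 6 mm above the bench and bays are 76 mm apart.
- bay_medium (a point): Centre of the floor of the middle bay.
- bay_fine (a point): Centre of the floor of the bay farthest from the hanging tab.
- wash_bottle: Loose white squeeze bottle with a bent spout, body 66 mm across, 241 mm high, at the right end of the keyboard. Origin: at bench level under the spout side; the round body's axis is 27 mm from it along its -y.
- beaker: Loose small glass beaker, 44 mm across, 58 mm high, left of the pads. Origin: centre of its underside.

How it is judged:
On the way, in this order (a step that is already met when the one before it is completed fails the run):
1. a first pad is sliding flat on the bench, drawn by the fingers, more than 3 cm from where it lay (((distance of pad_1 from where it was at the start of the episode above 0.03 m and linear speed of pad_1 above 0.008 m/s and height (world z) of pad_1 between -0.002 and 0.002 m and angle between pad_1's own z axis and vertical below 0.03 rad and contact force between pad_1 and the fingers above 0.05 N) or (distance of pad_2 from where it was at the start of the episode above 0.03 m and linear speed of pad_2 above 0.008 m/s and height (world z) of pad_2 between -0.002 and 0.002 m and angle between pad_2's own z axis and vertical below 0.03 rad and contact force between pad_2 and the fingers above 0.05 N) or (distance of pad_3 from where it was at the start of the episode above 0.03 m and linear speed of pad_3 above 0.008 m/s and height (world z) of pad_3 between -0.002 and 0.002 m and angle between pad_3's own z axis and vertical below 0.03 rad and contact force between pad_3 and the fingers above 0.05 N))), for 0.15 s.
2. a second pad is sliding likewise, the first one still away from where it lay ((((distance of pad_1 from where it was at the start of the episode above 0.03 m and linear speed of pad_1 above 0.008 m/s and height (world z) of pad_1 between -0.002 and 0.002 m and angle between pad_1's own z axis and vertical below 0.03 rad and contact force between pad_1 and the fingers above 0.05 N) and distance of any of pad_2, pad_3 from where it was at the start of the episode above 0.03 m) or ((distance of pad_2 from where it was at the start of the episode above 0.03 m and linear speed of pad_2 above 0.008 m/s and height (world z) of pad_2 between -0.002 and 0.002 m and angle between pad_2's own z axis and vertical below 0.03 rad and contact force between pad_2 and the fingers above 0.05 N) and distance of any of pad_1, pad_3 from where it was at the start of the episode above 0.03 m) or ((distance of pad_3 from where it was at the start of the episode above 0.03 m and linear speed of pad_3 above 0.008 m/s and height (world z) of pad_3 between -0.002 and 0.002 m and angle between pad_3's own z axis and vertical below 0.03 rad and contact force between pad_3 and the fingers above 0.05 N) and distance of any of pad_1, pad_2 from where it was at the start of the episode above 0.03 m))), for 0.15 s.
3. the third pad is sliding likewise, all three now more than 3 cm from where they lay and none yet in the holder (((distance of pad_1 from where it was at the start of the episode above 0.03 m and linear speed of pad_1 above 0.008 m/s and height (world z) of pad_1 between -0.002 and 0.002 m and angle between pad_1's own z axis and vertical below 0.03 rad and contact force between pad_1 and the fingers above 0.05 N) or (distance of pad_2 from where it was at the start of the episode above 0.03 m and linear speed of pad_2 above 0.008 m/s and height (world z) of pad_2 between -0.002 and 0.002 m and angle between pad_2's own z axis and vertical below 0.03 rad and contact force between pad_2 and the fingers above 0.05 N) or (distance of pad_3 from where it was at the start of the episode above 0.03 m and linear speed of pad_3 above 0.008 m/s and height (world z) of pad_3 between -0.002 and 0.002 m and angle between pad_3's own z axis and vertical below 0.03 rad and contact force between pad_3 and the fingers above 0.05 N)) and distance of each of pad_1, pad_2, pad_3 from where it was at the start of the episode above 0.03 m and height (world z) of each of pad_1, pad_2, pad_3 below 0.003 m), for 0.15 s.
At the end, for the whole second after the job is handed in: Every pad lies flat (within 0.04 rad, no more than 2 mm above the bay floor) and at rest in its own bay, its centre within 7 mm of the bay's centre and its long axis within 0.12 rad of the holder's x, either way round: coarsest next to the hanging tab, medium in the middle, finest at the far end (horizontal distance between pad_1 and bay_medium below 0.007 m and z of pad_1 in the frame of bay_medium below 0.002 m and angle between each of pad_1, pad_2, pad_3's own z axis and vertical below 0.04 rad and angle between the x axis of each of pad_1, pad_2, pad_3 and the x axis of pad_holder, either way round below 0.12 rad and linear speed of each of pad_1, pad_2, pad_3 below 0.01 m/s and horizontal distance between pad_2 and bay_coarse below 0.007 m and z of pad_2 in the frame of bay_coarse below 0.002 m and horizontal distance between pad_3 and bay_fine below 0.007 m and z of pad_3 in the frame of bay_fine below 0.002 m); the robot touches nothing.
It fails at once if the wash bottle is moved by more than 3 cm or tipped (distance of wash_bottle from where it was at the start of the episode above 0.03 m or angle between wash_bottle's own z axis and vertical above 0.3 rad).
It fails at once if the beaker is moved by more than 3 cm or tipped (distance of beaker from where it was at the start of the episode above 0.03 m or angle between beaker's own z axis and vertical above 0.3 rad).
It also fails if it takes over 72 s, if anything falls off the work surface, if the arm or the gripper's body presses on something with over 40 N, if the wrist force passes 120 N, or if a joint passes its speed limit or range.

## Working session

There is one attempt and no reset: what is moved stays moved. The work goes in short steps, Python scripts to look and compute and a tool call to move; the robot and the scene stay as the last step left them, time stands still between calls to the robot, and variables do not carry over. Pictures are saved under pics/ and viewed, and the job is handed in when it is done.

Besides the shell and the picture viewer there is one more tool, called after "Call:" as a command line: name --pt "numbers of a row" for each row, then --argument value for the rest. drive_tool: Moves the arm, as the interface text tells. Its arguments: {"type":"object","properties":{"moves":{"type":"array"},"grip_force":{"type":"number"}},"required":["moves"]}

```bash
ls; mkdir -p pics; python3 - <<'E'
from bench import robot
import cv2,numpy as np,pickle
s=robot.sense(); print({k:np.round(v,3) for k,v in s.items()}, robot.hold_point_z)
for n in ("top","scene"):
    p=robot.capture(n); cv2.imwrite(f"pics/{n}0.png",p["frame"][:,:,::-1]); pickle.dump(p,open(f"{n}0.pkl","wb"))
    print(n,p["intrinsics"],p["rvec"],p["tvec"])
    for l in ("pad_1","pad_holder","wash_bottle","beaker","bay_coarse"):
        try:
            for d in robot.trace(p,l): print(l,d["confidence"],d["pixel"],d["mask"].sum())
        except Exception as e: print(l,e)
E
```

```text
pics
{'t': np.float64(0.0), 'joint_positions': array([-1.079,  0.386,  0.007, -0.   , -1.194, -0.259]), 'joint_vel': array([ 0.002,  0.001,  0.001, -0.001,  0.001, -0.002]), 'tau': array([ 0.0000e+00, -3.9067e+01,  1.8741e+01,  4.2200e+00,  1.1000e-02,
       -0.0000e+00]), 'eef_pos': array([ 0.144, -0.608,  0.221]), 'ee_rot': array([[-0.973, -0.231, -0.001],
       [-0.231,  0.973,  0.002],
       [ 0.   ,  0.002, -1.   ]]), 'force': array([ 0.171, -0.446,  0.183]), 'moment': array([0.045, 0.018, 0.1  ]), 'grip_width': np.float64(0.998)} 0.0187
top [[399.04820038   0.         321.12763096]
 [  0.         399.04820038 201.13329582]
 [  0.           0.           1.        ]] [ 2.21567165 -2.16327383  0.08730149] [0.13342698 0.58478932 0.98600847]
pad_1 0.95 [216.9, 270.9] 984
pad_1 0.67 [201.1, 227.0] 1029
pad_1 0.55 [208.3, 322.8] 961
pad_holder 0.95 [228.8, 434.0] 4630
wash_bottle 0.89 [156.0, 367.3] 894
wash_bottle 0.62 [219.1, 272.9] 989
beaker 0.6 [190.3, 174.9] 365
bay_coarse 0.79 [231.1, 432.1] 4617
scene [[473.66213464   0.         317.85930372]
 [  0.         473.66213464 204.12864945]
 [  0.           0.           1.        ]] [ 0.71836581 -2.72075566  0.95661664] [0.57717604 0.14241532 1.3979951 ]
pad_1 0.96 [270.6, 278.8] 772
pad_1 0.88 [214.4, 321.2] 541
pad_1 0.56 [241.0, 311.0] 656
wash_bottle 0.93 [164.5, 306.5] 764
wash_bottle 0.45 [241.7, 310.0] 684
wash_bottle 0.35 [161.0, 371.6] 1939
beaker 0.68 [294.6, 250.7] 330
bay_coarse 0.77 [161.8, 371.5] 1989
```

View pics/top0.png

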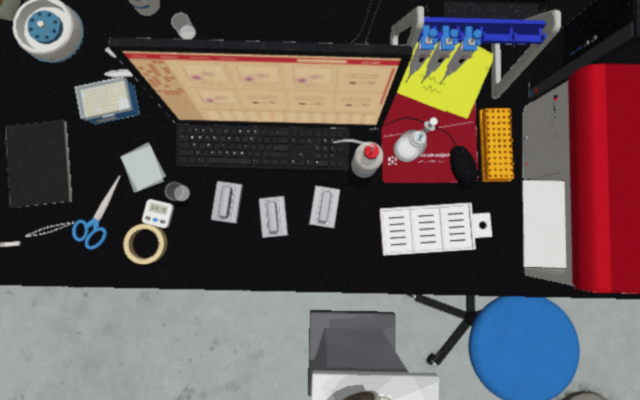

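View pics/scene0.png

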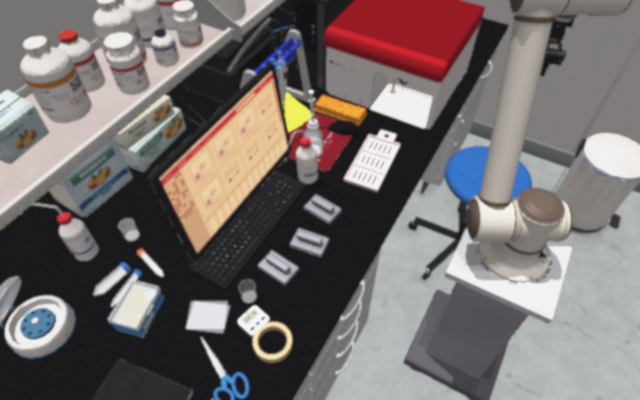

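Top view: the pads are at (201,227), (217,271) and (207,323). The holder is at (229,430) with its tab on the right, the wash bottle at (156,367) and the beaker at (190,175). Next I fit models to the masks in both views.

```bash
cat > h.py <<'E'
import numpy as np,cv2
from scipy.optimize import minimize
def box(x0,x1,y0,y1,z0,z1): return np.array([[x,y,z] for x in(x0,x1) for y in(y0,y1) for z in(z0,z1)],float)
PAD=[box(-.05,.05,-.032,.032,0,.012),box(-.039,.039,-.012,.012,.012,.038)]
HOLD=[box(-.059,.059,-.117,.117,0,.013),box(-.018,.018,-.164,-.117,0,.005)]
def proj(p,P): return cv2.projectPoints(np.asarray(P,float).reshape(-1,3),p["rvec"],p["tvec"],p["intrinsics"],None)[0].reshape(-1,2)
def place(B,q): 
    c,s=np.cos(q[2]),np.sin(q[2]); z=q[3] if len(q)>3 else 0
    return B@np.array([[c,-s,0],[s,c,0],[0,0,1]]).T+[q[0],q[1],z]
SS=4
def sil(p,M,q):
    im=np.zeros((400*SS,640*SS),np.uint8)
    for B in M:
        u=proj(p,place(B,q)); h=cv2.convexHull(((u+.5)*SS*16).astype(np.int32)) 
        cv2.fillConvexPoly(im,h,255,shift=4)
    return cv2.resize(im,(640,400),interpolation=cv2.INTER_AREA)/255.
def back(p,uv,z=0):
    R=cv2.Rodrigues(np.asarray(p["rvec"],float))[0];t=np.asarray(p["tvec"],float).ravel()
    n=cv2.undistortPoints(np.array([[uv]],float),p["intrinsics"],None).ravel()
    d=R.T@[n[0],n[1],1];c=-R.T@t
    return c+d*(z-c[2])/d[2]
def fit(views,M,q0,step=(.01,.01,.1,.005)):
    # views: list of (pic,mask)
    f=lambda q:sum(np.abs(sil(p,M,q)-m).sum()/m.sum() for p,m in views)
    n=len(q0); best=None
    for k in range(2):
        x0=q0 if best is None else best.x
        S=np.vstack([x0]+[np.array(x0)+np.eye(n)[i]*step[i] for i in range(n)])
        best=minimize(f,x0,method="Nelder-Mead",options=dict(initial_simplex=S,xatol=1e-4,fatol=1e-4))
    return best.x,best.fun
E
python3 - <<'E'
from bench import robot
from h import *
P={n:robot.capture(n) for n in("top","scene")}
pk={}
T={n:{l:robot.trace(P[n],l) for l in("pad_1","pad_holder","wash_bottle","beaker","bay_medium")} for n in P}
def near(n,l,px):
    c=[d for d in T[n][l]]; 
    return min(c,key=lambda d:np.hypot(*(np.array(d["pixel"])-px))) if c else None
for px in ([201,227],[217,271],[207,323]):
    d=near("top","pad_1",px); g=back(P["top"],d["pixel"][::-1],.015)
    u=proj(P["scene"],g)[0]; e=near("scene","pad_1",[u[1],u[0]])
    print(px,"guess",g.round(3),"scene px",u.round(),e["pixel"])
    for v in ([(P["top"],d["mask"])],[(P["scene"],e["mask"])],[(P["top"],d["mask"]),(P["scene"],e["mask"])]):
        q,fv=fit(v,PAD,[g[0],g[1],0.]); print("  ",q.round(4),round(fv,3))
    q,fv=fit(v,PAD,[*q,0.]); print("  z",q.round(4),round(fv,3))
d=near("top","pad_holder",[229,430]);e=near("scene","bay_medium",[161,371]); g=back(P["top"],[427,229])
for v in ([(P["top"],d["mask"])],[(P["scene"],e["mask"])],[(P["top"],d["mask"]),(P["scene"],e["mask"])]):
    q,fv=fit(v,HOLD,[g[0],g[1],0.]); print("H",q.round(4),round(fv,3))
q,fv=fit(v,HOLD,[*q,0.]); print("Hz",q.round(4),round(fv,3))
for l,px,z in(("wash_bottle",[156,367],.1),("beaker",[190,175],.03)): print(l,back(P["top"],px[::-1],z))
E
```

```text
[201, 227] guess [0.573 0.382 0.015] scene px [279. 264.] [266.7, 278.0]
   [ 0.573   0.387  -0.1244] 0.093
   [ 0.5775  0.389  -0.1177] 0.058
   [ 0.5751  0.3884 -0.1342] 0.199
  z [ 0.5762  0.3875 -0.1288 -0.0028] 0.19
[217, 271] guess [0.537 0.27  0.015] scene px [310. 241.] [242.1, 310.1]
   [0.5409 0.2678 0.1261] 0.045
   [0.5422 0.2696 0.1567] 0.094
   [0.5414 0.2684 0.1298] 0.153
  z [ 0.5418  0.2682  0.1341 -0.002 ] 0.148
[207, 323] guess [0.569 0.146 0.015] scene px [321. 208.] [211.2, 322.4]
   [ 0.568   0.138  -0.1229] 0.045
   [ 0.5703  0.1387 -0.1143] 0.142
   [ 0.5685  0.1383 -0.1392] 0.196
  z [ 0.5685  0.1383 -0.1392  0.    ] 0.196
H [ 1.2978 -0.466   1.1   ] 1.0
H [ 0.5212 -0.1254  0.0903] 0.081
H [ 0.521  -0.1242  0.0927] 5.465
Hz [ 243.7244 -676.893    76.3891 -879.3793] 2.0
wash_bottle [0.68427364 0.04314026 0.1       ]
beaker [0.59968739 0.51218373 0.03      ]
```

```bash
python3 - <<'E'
from bench import robot
from h import *
p=robot.capture("top"); s=robot.capture("scene")
for uv in([525,75],[525,290],[565,190],[575,290],[375,215],[483,225],[427,229],[300,290]): print(uv,back(p,uv).round(3),back(p,uv,.2).round(3))
for l in("pad_holder","bay_coarse"):
    for d in robot.trace(p,l): print(l,d["confidence"],d["pixel"],d["mask"].sum()); m=d["mask"]
    if l=="pad_holder":
        print(fit([(p,robot.trace(p,l)[0]["mask"])],HOLD,[.52,-.125,.09]))
E
```

```text
[525, 75] [ 0.93  -0.384  0.   ] [ 0.848 -0.278  0.2  ]
[525, 290] [ 0.369 -0.377  0.   ] [ 0.396 -0.273  0.2  ]
[565, 190] [ 0.627 -0.484  0.   ] [ 0.604 -0.359  0.2  ]
[575, 290] [ 0.372 -0.505  0.   ] [ 0.399 -0.376  0.2  ]
[375, 215] [0.551 0.008 0.   ] [0.543 0.037 0.2  ]
[483, 225] [ 0.531 -0.27   0.   ] [ 0.527 -0.187  0.2  ]
[427, 229] [ 0.518 -0.126  0.   ] [ 0.516 -0.071  0.2  ]
[300, 290] [0.356 0.195 0.   ] [0.386 0.188 0.2  ]
pad_holder 0.62 [228.5, 432.6] 4695
(array([ 0.51840764, -0.124341  ,  0.09183573]), np.float64(0.058933784376370354))
bay_coarse 0.94 [233.0, 433.2] 4700
```

Call:
drive_tool --pt "-28 39 0 0 0 0 1" --pt "-28 39 0 0 0 0 1" --pt "-28 39 0 0 0 0 1" --pt "-28 39 0 0 0 0 1" --pt "-28 39 0 0 0 0 1" --pt "-28 39 0 0 0 0 1" --pt "-28 39 0 0 0 0 1" --pt "0 0 0 0 0 8 1" --grip_force 15

```text
t: 2.25
eef_pos: [0.2763, -0.2889, 0.2208]
ee_rot: [[-0.996, -0.087, 0.003], [-0.087, 0.996, -0.001], [-0.003, -0.002, -1.0]]
force: [-0.7, -1.3, 0.1]
grip_width: 0.997
```

Call:
drive_tool --pt "-36 25 0 0 0 0 1" --pt "-36 25 0 0 0 0 1" --pt "-36 25 0 0 0 0 1" --pt "-36 25 0 0 0 0 1" --pt "-36 25 0 0 0 0 1" --pt "-36 25 0 0 0 0 1" --pt "0 0 0 0 0 0 1"

```text
t: 2.95
eef_pos: [0.4868, -0.1119, 0.2248]
ee_rot: [[-0.996, -0.087, 0.012], [-0.087, 0.996, -0.003], [-0.012, -0.005, -1.0]]
force: [-0.5, 0.1, -0.5]
grip_width: 1.0
```

```bash
python3 - <<'E'
from bench import robot
from h import *
s=robot.sense();print(s["eef_pos"],s["force"])
p=robot.capture("wrist"); cv2.imwrite("pics/w1.png",p["frame"][:,:,::-1])
R=cv2.Rodrigues(np.array(p["rvec"]))[0];print("cam",-R.T@np.array(p["tvec"]).ravel(),R)
E
```

```text
[ 0.4868462  -0.11185481  0.22480385] [-0.46132576  0.09300263 -0.51090709]
cam [ 0.40787    -0.11784261  0.3850227 ] [[-0.08568147  0.99631078 -0.00484962]
 [ 0.95233599  0.08332809  0.29344946]
 [ 0.29277097  0.02052471 -0.95596229]]
```

View pics/w1.png

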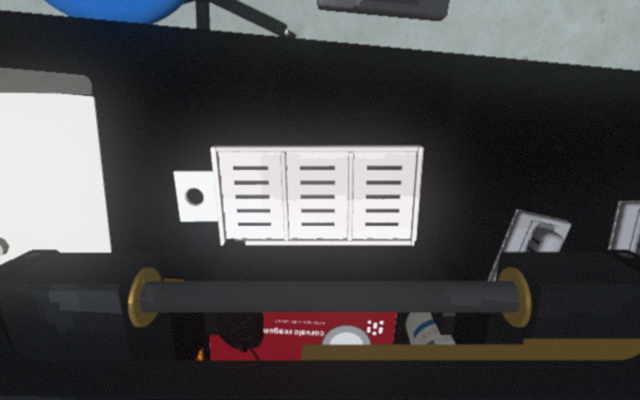

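Wrist view: the holder shows whole, with corners at about (213,148), (423,148), (415,244) and (221,244), and the tab hole at (195,197) on the left, which is -y. I'll fit it, then go to the nearest pad.

```bash
python3 - <<'E'
from bench import robot
from h import *
p=robot.capture("wrist"); t=robot.capture("top")
D=robot.trace(p,"pad_holder"); print([(d["confidence"],d["pixel"],d["mask"].sum()) for d in D])
m=D[0]["mask"]; print(fit([(p,m)],HOLD,[.52,-.125,.09]))
mb=D[0]["mask"].copy()
q,f=fit([(p,m)],HOLD,[.52,-.125,.09,.0]);print("z",q,f)
im=p["frame"][:,:,::-1].copy()
for dy in(-.117,-.038,.038,.117):
  for z in(.013,):
    a=proj(p,place(np.array([[-.059,dy,z],[.059,dy,z]]),[*q[:3],0]));cv2.line(im,*[tuple(int(round(v)) for v in k) for k in a],(0,0,255),1)
cv2.imwrite("pics/w1f.png",im)
for l,px in(("wash_bottle",0),("beaker",0)):
  for d in robot.trace(t,l):print(l,d["confidence"],d["pixel"])
E
```

```text
[(0.91, [195.1, 308.7], np.int64(21478))]
(array([ 0.51711052, -0.12546347,  0.08522876]), np.float64(0.08112761074259296))
z [ 0.51823245 -0.12447426  0.08872915 -0.00568752] 0.06815692847583209
wash_bottle 0.92 [153.6, 365.4]
wash_bottle 0.28 [216.3, 272.2]
beaker 0.78 [191.4, 178.0]
```

View pics/w1f.png

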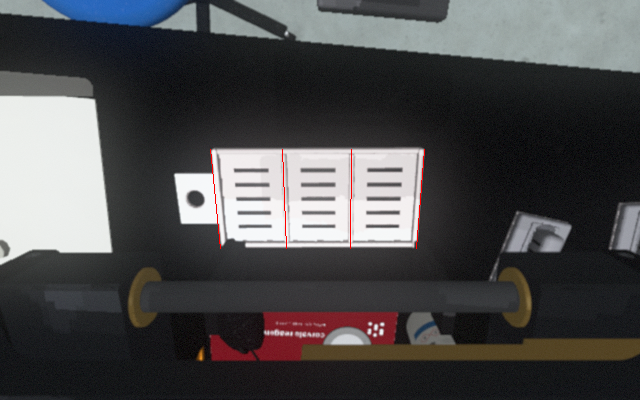

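Call:
drive_tool --pt "-17 40 0 0 0 0 0.7" --pt "-17 40 0 0 0 0 0.7" --pt "-17 40 0 0 0 0 0.7" --pt "-17 40 0 0 0 0 0.7" --pt "-17 40 0 0 0 0 0.7" --pt "-17 40 10 0 0 0 0.7" --pt "0 0 30 0 0 6 0.7" --pt "0 0 30 0 0 6 0.7"

```text
t: 4.05
eef_pos: [0.5704, 0.133, 0.162]
ee_rot: [[-0.988, 0.15, 0.027], [0.15, 0.989, 0.003], [-0.026, 0.007, -1.0]]
force: [1.6, -0.1, -0.7]
grip_width: 0.705
```

```bash
cat > look.py <<'E'
import sys
from bench import robot
from h import *
s=robot.sense();e=s["eef_pos"];R=s["ee_rot"];yaw=np.arctan2(-R[1,0],-R[0,0])
print("eef",e.round(4),"yaw+180",yaw.round(4),"F",s["force"].round(2),"t",s["t"],"grip",s["grip_width"].round(3),"zax",R[:,2].round(4))
def go(q,dz=0):
    d=R.T@np.array([q[0]-e[0],q[1]-e[1],dz]); a=(q[2]-yaw+np.pi/2)%np.pi-np.pi/2
    print("  tool delta mm",(d*1000).round(1),"turn deg",round(-np.degrees(a),1))
E
python3 - <<'E'
from look import *
p=robot.capture("wrist"); cv2.imwrite("pics/w2.png",p["frame"][:,:,::-1])
D=robot.trace(p,"pad_3"); 
for d in D:
    print(d["confidence"],d["pixel"],d["mask"].sum())
go([.5685,.1383,-.135])
E
```

```text
Traceback (most recent call last):
  File "look.py", line 5, in <module>
    print("eef",e.round(4),"yaw+180",yaw.round(4),"F",s["force"].round(2),"t",s["t"],"grip",s["grip_width"].round(3),"zax",R[:,2].round(4))
                                                                                            ^^^^^^^^^^^^^^^^^^^^^
AttributeError: 'float' object has no attribute 'round'
```

```bash
cat > look.py <<'E'
import sys
from bench import robot
from h import *
s=robot.sense();e=np.array(s["eef_pos"]);R=np.array(s["ee_rot"]);yaw=np.arctan2(-R[1,0],-R[0,0])
print("eef",e.round(4),"yaw+180",yaw.round(4),"F",np.round(s["force"],2),"t",s["t"],"grip",s["grip_width"],"zax",R[:,2].round(4))
def go(q,z=None):
    z=e[2] if z is None else z
    d=R.T@np.array([q[0]-e[0],q[1]-e[1],z-e[2]]); a=yaw+(q[2]-yaw+np.pi/2)%np.pi-np.pi/2
    Rt=np.array([[-np.cos(a),-np.sin(a),0],[-np.sin(a),np.cos(a),0],[0,0,-1.]])
    print("  tool delta mm",(d*1000).round(1),"turn deg",np.degrees(cv2.Rodrigues(R.T@Rt)[0].ravel()).round(1))
E
python3 - <<'E'
from look import *
p=robot.capture("wrist"); cv2.imwrite("pics/w2.png",p["frame"][:,:,::-1])
D=robot.trace(p,"pad_3"); 
for d in D:
    print(d["confidence"],d["pixel"],d["mask"].sum())
go([.5685,.1383,-.135],.06)
E
```

```text
eef [0.5704 0.133  0.162 ] yaw+180 -0.1508 F [ 1.56 -0.06 -0.75] t 4.05 grip 0.7048953900503819 zax [ 0.0271  0.0026 -0.9996]
0.8 [123.6, 470.5] 8188
0.66 [175.2, 334.5] 6969
0.59 [144.2, 598.2] 8225
  tool delta mm [  5.3   4.3 101.9] turn deg [ 0.4  1.5 -0.9]
```

View pics/w2.png

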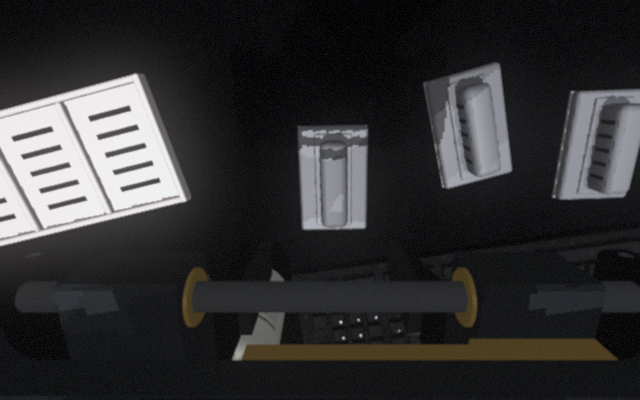

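The wrist view shows all three pads, at about (333,178), (470,125) and (598,145), with nothing hidden. I refine their poses from it.

```bash
python3 - <<'E'
from look import *
p=robot.capture("wrist")
G=[[.5685,.138,-.13],[.5414,.2685,.13],[.576,.388,-.13]]
for d in robot.trace(p,"pad_3"):
    if d["confidence"]<.4: continue
    u=d["pixel"][::-1]; g=back(p,u,.015); q0=min(G,key=lambda q:np.hypot(q[0]-g[0],q[1]-g[1]))
    q,f=fit([(p,d["mask"])],PAD,q0); qz,fz=fit([(p,d["mask"])],PAD,[*q,0])
    print(u,q.round(4),round(f,3),"z",qz.round(4),round(fz,3))
    if abs(q[1]-.138)<.03: go(q,.06)
E
```

```text
eef [0.5675 0.1311 0.1584] yaw+180 -0.1478 F [-0.63 -0.6   0.15] t 4.15 grip 0.6987335668218736 zax [ 0.0176 -0.0015 -0.9998]
[602.6, 150.3] [ 0.5727  0.3873 -0.1113] 0.031 z [ 0.5747  0.3915 -0.118  -0.0064] 0.016
[337.8, 181.7] [ 0.5672  0.138  -0.1393] 0.056 z [ 0.569   0.1383 -0.1378 -0.0083] 0.021
  tool delta mm [ 3.   6.7 98.4] turn deg [ 0.1  1.  -0.5]
[473.3, 130.4] [0.5389 0.2672 0.1214] 0.045 z [ 0.5395  0.2699  0.1189 -0.0068] 0.015
```

Call:
drive_tool --pt "2 3 35 0 1 0 0.7" --pt "1 3 35 0 0 0 0.7" --pt "0 0 30 0 0 0 0.7" --pt "0 0 0 0 0 0 0.7"

```text
t: 4.65
eef_pos: [0.577, 0.1379, 0.072]
ee_rot: [[-0.99, 0.14, 0.028], [0.14, 0.99, 0.011], [-0.026, 0.015, -1.0]]
force: [-0.3, -0.1, -0.6]
grip_width: 0.707
```

```bash
python3 - <<'E'
from look import *
go([.568,.138,-.138],.018)
E
```

```text
eef [0.577  0.1379 0.072 ] yaw+180 -0.1404 F [-0.33 -0.06 -0.56] t 4.65 grip 0.7070236692028061 zax [ 0.0275  0.0108 -0.9996]
  tool delta mm [10.3 -2.  53.7] turn deg [ 0.8  1.5 -0.1]
```

Call:
drive_tool --pt "5 -1 18 0.5 1 0 0.7" --pt "5 -1 18 0 0.5 0 0.7" --pt "0 0 10 0 0 0 0.7" --pt "0 0 0 0 0 0 0.7"

```text
t: 5.05
eef_pos: [0.5731, 0.1385, 0.0324]
ee_rot: [[-0.991, 0.137, 0.012], [0.137, 0.991, 0.011], [-0.011, 0.012, -1.0]]
force: [0.6, -0.3, 0.2]
grip_width: 0.703
```

```bash
python3 - <<'E'
from look import *
go([.568,.138,-.138],.018)
E
```

```text
eef [0.5731 0.1385 0.0324] yaw+180 -0.1374 F [ 0.59 -0.26  0.19] t 5.05 grip 0.7027266543835667 zax [ 0.0125  0.0107 -0.9999]
  tool delta mm [ 5.1 -1.4 14.3] turn deg [0.7 0.6 0. ]
```

Call:
drive_tool --pt "5 -1 13 0.7 0.6 0 0.7" --pt "0 0 1 0 0 0 0.7" --pt "0 0 0 0 0 0 0" --pt "0 0 0 0 0 0 0" --pt "0 0 0 0 0 0 0" --pt "0 0 0 0 0 0 0" --pt "0 0 0 0 0 0 0"

```text
t: 5.75
eef_pos: [0.5705, 0.1395, 0.0211]
ee_rot: [[-0.991, 0.135, 0.006], [0.135, 0.991, 0.002], [-0.006, 0.003, -1.0]]
force: [-0.3, 0.2, 0.3]
grip_width: 0.33
```

```bash
python3 - <<'E'
from look import *
E
```

```text
eef [0.5705 0.1395 0.0211] yaw+180 -0.1358 F [-0.34  0.18  0.29] t 5.75 grip 0.330323216531276 zax [ 0.006   0.0017 -1.    ]
```

Call:
drive_tool --pt "0 0 0 0 0 0 0" --pt "0 0 0 0 0 0 0"

```text
t: 5.95
eef_pos: [0.5703, 0.1392, 0.0212]
ee_rot: [[-0.991, 0.135, 0.006], [0.135, 0.991, 0.001], [-0.005, 0.002, -1.0]]
force: [-0.1, 0.4, -0.1]
grip_width: 0.275
```

Call:
drive_tool --pt "5 0 0 0 0 0 0" --pt "5 0 0 0 0 0 0" --pt "5 0 0 0 0 0 0" --pt "5 0 0 0 0 0 0" --pt "5 0 0 0 0 0 0"

```text
t: 6.45
eef_pos: [0.5453, 0.1433, 0.0211]
ee_rot: [[-0.991, 0.135, 0.009], [0.135, 0.991, 0.002], [-0.008, 0.003, -1.0]]
force: [1.5, 0.2, -0.7]
grip_width: 0.275
```

Call:
drive_tool --pt "6 0 0 0 0 0 0" --pt "6 0 0 0 0 0 0" --pt "6 0 0 0 0 0 0"

```text
t: 6.75
eef_pos: [0.5259, 0.146, 0.0211]
ee_rot: [[-0.991, 0.134, 0.009], [0.134, 0.991, 0.002], [-0.009, 0.004, -1.0]]
force: [2.1, -0.5, -1.9]
grip_width: 0.277
```

Call:
drive_tool --pt "6 0 0 0 0 0 0" --pt "6 0 0 0 0 0 0"

```text
t: 6.95
eef_pos: [0.5129, 0.1478, 0.0211]
ee_rot: [[-0.991, 0.134, 0.009], [0.134, 0.991, 0.003], [-0.009, 0.004, -1.0]]
force: [1.7, -0.1, -1.9]
grip_width: 0.273
```

Call:
drive_tool --pt "6 0 0 0 0 0 0" --pt "6 0 0 0 0 0 0"

```text
t: 7.15
eef_pos: [0.5, 0.1496, 0.0212]
ee_rot: [[-0.991, 0.134, 0.009], [0.134, 0.991, 0.003], [-0.009, 0.004, -1.0]]
force: [1.7, -0.2, -0.5]
grip_width: 0.275
```

Call:
drive_tool --pt "6 0 0 0 0 0 0" --pt "6 0 0 0 0 0 0"

```text
t: 7.35
eef_pos: [0.4871, 0.1514, 0.0212]
ee_rot: [[-0.991, 0.134, 0.01], [0.134, 0.991, 0.003], [-0.009, 0.004, -1.0]]
force: [0.6, 0.2, -0.6]
grip_width: 0.274
```

Call:
drive_tool --pt "3 0 1 0 0 0 0" --pt "4 0 1 0 0 0 0" --grip_force 25

```text
t: 7.55
eef_pos: [0.482, 0.1535, 0.0211]
ee_rot: [[-0.991, 0.131, 0.015], [0.131, 0.991, 0.004], [-0.014, 0.006, -1.0]]
force: [2.8, -1.5, 5.2]
grip_width: 0.274
```

Call:
drive_tool --pt "4 0 1 0 0 0 0"

```text
t: 7.65
eef_pos: [0.4792, 0.1547, 0.0211]
ee_rot: [[-0.991, 0.13, 0.018], [0.13, 0.991, 0.005], [-0.017, 0.008, -1.0]]
force: [3.7, -0.9, 4.9]
grip_width: 0.277
```

Call:
drive_tool --pt "4 0 1 0 0 0 0"

```text
t: 7.75
eef_pos: [0.4764, 0.1559, 0.0211]
ee_rot: [[-0.991, 0.129, 0.021], [0.129, 0.992, 0.007], [-0.02, 0.009, -1.0]]
force: [3.4, -0.8, 5.8]
grip_width: 0.276
```

Call:
drive_tool --pt "4 0 1 0 0 0 0"

```text
t: 7.85
eef_pos: [0.4737, 0.1571, 0.0211]
ee_rot: [[-0.992, 0.127, 0.024], [0.128, 0.992, 0.008], [-0.023, 0.011, -1.0]]
force: [3.4, -1.1, 6.9]
grip_width: 0.274
```

Call:
drive_tool --pt "0 0 0 0 0 0 0.7" --pt "0 0 0 0 0 0 0.7" --pt "0 0 0 0 0 0 0.7" --pt "0 0 0 0 0 0 0.7" --grip_force 15

```text
t: 8.25
eef_pos: [0.4708, 0.1562, 0.02]
ee_rot: [[-0.991, 0.13, 0.019], [0.13, 0.992, 0.006], [-0.018, 0.009, -1.0]]
force: [1.0, 0.6, -0.1]
grip_width: 0.554
```

Call:
drive_tool --pt "0 0 -15 0 0 0 0.7" --pt "0 0 -30 0 0 0 0.7" --pt "0 0 -30 0 0 0 0.7" --pt "0 0 0 0 0 0 0.7"

```text
t: 8.65
eef_pos: [0.4676, 0.1544, 0.0949]
ee_rot: [[-0.991, 0.131, 0.013], [0.131, 0.991, 0.002], [-0.012, 0.004, -1.0]]
force: [0.9, 0.7, 0.1]
grip_width: 0.699
```

```bash
python3 - <<'E'
from look import *
go([.540,.268,.123],.09)
E
```

```text
eef [0.4676 0.1544 0.0949] yaw+180 -0.1316 F [0.87 0.74 0.14] t 8.65 grip 0.698837457941015 zax [ 0.0127  0.0021 -0.9999]
  tool delta mm [-56.8 122.1   6.1] turn deg [  0.1   0.7 -14.6]
```

Call:
drive_tool --pt "-14 30 0 0 0.7 0 0.7" --pt "-14 31 0 0 0 0 0.7" --pt "-14 30 0 0 0 0 0.7" --pt "-14 31 0 0 0 0 0.7" --pt "0 0 0 0 0 -7.3 0.7" --pt "0 0 0 0 0 -7.3 0.7" --pt "0 0 0 0 0 0 0.7" --pt "0 0 0 0 0 0 0.7"

```text
t: 9.45
eef_pos: [0.5372, 0.2694, 0.0876]
ee_rot: [[-0.992, -0.124, -0.012], [-0.124, 0.992, -0.001], [0.012, 0.0, -1.0]]
force: [-0.4, -0.7, -1.1]
grip_width: 0.701
```

```bash
python3 - <<'E'
from look import *
go([.540,.268,.123],.035)
E
```

```text
eef [0.5372 0.2694 0.0876] yaw+180 0.1242 F [-0.39 -0.73 -1.1 ] t 9.45 grip 0.7011133614367002 zax [-0.0117 -0.0014 -0.9999]
  tool delta mm [-3.2 -1.7 52.6] turn deg [ 0.  -0.7  0.1]
```

Call:
drive_tool --pt "-1 -1 25 0 -0.4 0 0.7" --pt "-1 -1 25 0 -0.4 0 0.7" --pt "0 0 8 0 0 0 0.7" --pt "0 0 0 0 0 0 0.7"

```text
t: 9.85
eef_pos: [0.5389, 0.2667, 0.0281]
ee_rot: [[-0.993, -0.115, 0.003], [-0.115, 0.993, 0.001], [-0.003, 0.0, -1.0]]
force: [-0.5, -0.6, -0.1]
grip_width: 0.701
```

```bash
python3 - <<'E'
from look import *
go([.540,.268,.123],.019)
E
```

```text
eef [0.5389 0.2667 0.0281] yaw+180 0.1149 F [-0.51 -0.56 -0.07] t 9.85 grip 0.7012213933965326 zax [ 2.6e-03  7.0e-04 -1.0e+00]
  tool delta mm [-1.2  1.2  9.1] turn deg [ 0.   0.2 -0.5]
```

Call:
drive_tool --pt "-1 1 9 0 0 -0.5 0.5" --pt "0 0 0 0 0 0 0" --pt "0 0 0 0 0 0 0" --pt "0 0 0 0 0 0 0" --pt "0 0 0 0 0 0 0" --pt "0 0 0 0 0 0 0" --pt "0 0 0 0 0 0 0" --grip_force 25

```text
t: 10.55
eef_pos: [0.5417, 0.269, 0.0219]
ee_rot: [[-0.992, -0.122, 0.007], [-0.122, 0.993, 0.004], [-0.008, 0.003, -1.0]]
force: [1.0, 0.2, -2.4]
grip_width: 0.276
```

Call:
drive_tool --pt "5 0 0 0 0 0 0" --pt "5 0 0 0 0 0 0" --pt "5 0 0 0 0 0 0" --pt "5 0 0 0 0 0 0"

```text
t: 10.95
eef_pos: [0.5234, 0.2679, 0.0221]
ee_rot: [[-0.992, -0.123, 0.013], [-0.123, 0.992, 0.008], [-0.014, 0.006, -1.0]]
force: [3.2, 0.7, -2.9]
grip_width: 0.275
```

Call:
drive_tool --pt "5 0 0 0 0 0 0" --pt "5 0 0 0 0 0 0"

```text
t: 11.15
eef_pos: [0.5128, 0.2669, 0.0222]
ee_rot: [[-0.992, -0.124, 0.014], [-0.124, 0.992, 0.008], [-0.015, 0.006, -1.0]]
force: [3.2, 0.4, -2.5]
grip_width: 0.274
```

Call:
drive_tool --pt "5 0 0 0 0 0 0" --pt "5 0 0 0 0 0 0"

```text
t: 11.35
eef_pos: [0.502, 0.2657, 0.0222]
ee_rot: [[-0.992, -0.124, 0.014], [-0.124, 0.992, 0.008], [-0.015, 0.007, -1.0]]
force: [4.3, -0.0, -3.4]
grip_width: 0.274
```

Call:
drive_tool --pt "5 0 0 0 0 0 0" --pt "5 0 0 0 0 0 0"

```text
t: 11.55
eef_pos: [0.4913, 0.2645, 0.0222]
ee_rot: [[-0.992, -0.125, 0.015], [-0.124, 0.992, 0.009], [-0.016, 0.007, -1.0]]
force: [3.2, 0.5, -2.8]
grip_width: 0.273
```

Call:
drive_tool --pt "5 0 0 0 0 0 0" --pt "5 0 0 0 0 0 0"

```text
t: 11.75
eef_pos: [0.4807, 0.2632, 0.0222]
ee_rot: [[-0.992, -0.125, 0.015], [-0.125, 0.992, 0.009], [-0.016, 0.007, -1.0]]
force: [2.4, 1.1, -3.2]
grip_width: 0.272
```

Call:
drive_tool --pt "5 0 1 0 0 0 0" --pt "5 0 1 0 0 0 0"

```text
t: 11.95
eef_pos: [0.4738, 0.2641, 0.0224]
ee_rot: [[-0.991, -0.129, 0.023], [-0.128, 0.992, 0.013], [-0.025, 0.01, -1.0]]
force: [7.0, 0.1, 2.7]
grip_width: 0.276
```

Call:
drive_tool --pt "5 0 1 0 0 0 0"

```text
t: 12.05
eef_pos: [0.4705, 0.2646, 0.0227]
ee_rot: [[-0.991, -0.131, 0.027], [-0.13, 0.991, 0.016], [-0.029, 0.012, -1.0]]
force: [6.9, -0.1, 1.1]
grip_width: 0.271
```

Call:
drive_tool --pt "5 0 1 0 0 0 0"

```text
t: 12.15
eef_pos: [0.4673, 0.2652, 0.023]
ee_rot: [[-0.991, -0.133, 0.032], [-0.132, 0.991, 0.018], [-0.034, 0.014, -0.999]]
force: [6.3, -0.8, 0.7]
grip_width: 0.274
```

Call:
drive_tool --pt "5 0 1 0 0 0 0"

```text
t: 12.25
eef_pos: [0.4641, 0.2657, 0.0232]
ee_rot: [[-0.99, -0.135, 0.036], [-0.134, 0.991, 0.021], [-0.038, 0.016, -0.999]]
force: [5.7, -0.0, 2.7]
grip_width: 0.276
```

Call:
drive_tool --pt "0 0 0 0 0 0 0.7" --pt "0 0 0 0 0 0 0.7" --pt "0 0 0 0 0 0 0.7" --pt "0 0 0 0 0 0 0.7" --grip_force 15

```text
t: 12.65
eef_pos: [0.4605, 0.2635, 0.0229]
ee_rot: [[-0.991, -0.133, 0.03], [-0.132, 0.991, 0.017], [-0.032, 0.012, -0.999]]
force: [0.9, -0.1, 0.3]
grip_width: 0.549
```

Call:
drive_tool --pt "0 0 -15 0 0 0 0.7" --pt "0 0 -30 0 0 0 0.7" --pt "0 0 -30 0 0 0 0.7" --pt "0 0 0 0 0 0 0.7"

```text
t: 13.05
eef_pos: [0.4562, 0.2603, 0.0979]
ee_rot: [[-0.991, -0.131, 0.023], [-0.131, 0.991, 0.01], [-0.024, 0.007, -1.0]]
force: [1.3, -0.3, 1.0]
grip_width: 0.696
```

```bash
python3 - <<'E'
from look import *
go([.574,.388,-.119],.09)
E
```

```text
eef [0.4562 0.2603 0.0979] yaw+180 0.1315 F [ 1.29 -0.35  1.  ] t 13.05 grip 0.6964700971366847 zax [ 0.0233  0.0104 -0.9997]
  tool delta mm [-133.3  111.1   11.9] turn deg [ 0.6  1.3 14.4]
```

Call:
drive_tool --pt "-34 28 0 0.6 1.3 0 0.7" --pt "-33 28 0 0 0 0 0.7" --pt "-33 28 0 0 0 0 0.7" --pt "-33 27 0 0 0 0 0.7" --pt "0 0 0 0 0 7.2 0.7" --pt "0 0 0 0 0 7.2 0.7" --pt "0 0 0 0 0 0 0.7" --pt "0 0 0 0 0 0 0.7"

```text
t: 13.85
eef_pos: [0.569, 0.3842, 0.0846]
ee_rot: [[-0.991, 0.13, -0.02], [0.13, 0.991, -0.019], [0.017, -0.022, -1.0]]
force: [-0.4, -0.2, 1.1]
grip_width: 0.7
```

```bash
python3 - <<'E'
from look import *
go([.574,.388,-.119],.035)
E
```

```text
eef [0.569  0.3842 0.0846] yaw+180 -0.1304 F [-0.44 -0.23  1.07] t 13.85 grip 0.7002853909029653 zax [-0.0199 -0.0192 -0.9996]
  tool delta mm [-5.3  5.5 49.4] turn deg [-1.2 -1.  -0.6]
```

Call:
drive_tool --pt "-3 3 25 -0.6 -0.5 -0.6 0.7" --pt "-2 2 24 -0.6 -0.5 0 0.7" --pt "0 0 4 0 0 0 0.7" --pt "0 0 0 0 0 0 0.7"

```text
t: 14.25
eef_pos: [0.5732, 0.3869, 0.0307]
ee_rot: [[-0.994, 0.111, 0.0], [0.111, 0.994, -0.0], [-0.0, -0.0, -1.0]]
force: [-0.6, 0.3, 1.0]
grip_width: 0.703
```

```bash
python3 - <<'E'
from look import *
go([.574,.388,-.119],.020)
E
```

```text
eef [0.5732 0.3869 0.0307] yaw+180 -0.1117 F [-0.56  0.26  0.99] t 14.25 grip 0.7027080590403872 zax [ 2.e-04 -3.e-04 -1.e+00]
  tool delta mm [-0.6  1.2 10.7] turn deg [-0.   0.   0.4]
```

Call:
drive_tool --pt "0 1 10 0 0 0.4 0.5" --pt "0 0 0 0 0 0 0" --pt "0 0 0 0 0 0 0" --pt "0 0 0 0 0 0 0" --pt "0 0 0 0 0 0 0" --pt "0 0 0 0 0 0 0" --pt "0 0 0 0 0 0 0" --grip_force 25

```text
t: 14.95
eef_pos: [0.5745, 0.3887, 0.024]
ee_rot: [[-0.993, 0.117, 0.004], [0.117, 0.993, 0.003], [-0.003, 0.003, -1.0]]
force: [0.3, 0.1, -2.2]
grip_width: 0.274
```

Call:
drive_tool --pt "5 0 0 0 0 0 0" --pt "5 0 0 0 0 0 0" --pt "5 0 0 0 0 0 0" --pt "5 0 0 0 0 0 0"

```text
t: 15.35
eef_pos: [0.5555, 0.3915, 0.024]
ee_rot: [[-0.993, 0.117, 0.007], [0.117, 0.993, 0.004], [-0.007, 0.005, -1.0]]
force: [2.2, -0.7, -2.4]
grip_width: 0.274
```

Call:
drive_tool --pt "5 0 0 0 0 0 0" --pt "5 0 0 0 0 0 0"

```text
t: 15.55
eef_pos: [0.5446, 0.3929, 0.0241]
ee_rot: [[-0.993, 0.116, 0.008], [0.116, 0.993, 0.004], [-0.007, 0.005, -1.0]]
force: [1.5, -0.0, -1.9]
grip_width: 0.275
```

Call:
drive_tool --pt "5 0 0 0 0 0 0" --pt "5 0 0 0 0 0 0"

```text
t: 15.75
eef_pos: [0.5336, 0.3943, 0.024]
ee_rot: [[-0.993, 0.116, 0.008], [0.116, 0.993, 0.004], [-0.007, 0.005, -1.0]]
force: [2.4, -0.2, -1.4]
grip_width: 0.271
```

Call:
drive_tool --pt "5 0 0 0 0 0 0" --pt "5 0 0 0 0 0 0"

```text
t: 15.95
eef_pos: [0.5227, 0.3956, 0.024]
ee_rot: [[-0.993, 0.116, 0.008], [0.116, 0.993, 0.004], [-0.007, 0.005, -1.0]]
force: [2.4, -1.5, -1.6]
grip_width: 0.273
```

Call:
drive_tool --pt "5 0 0 0 0 0 0" --pt "5 0 0 0 0 0 0"

```text
t: 16.15
eef_pos: [0.5119, 0.3969, 0.024]
ee_rot: [[-0.993, 0.116, 0.008], [0.116, 0.993, 0.004], [-0.007, 0.005, -1.0]]
force: [3.0, 0.6, -1.3]
grip_width: 0.273
```

Call:
drive_tool --pt "5 0 1 0 0 0 0" --pt "5 0 1 0 0 0 0"

```text
t: 16.35
eef_pos: [0.5034, 0.3992, 0.024]
ee_rot: [[-0.993, 0.114, 0.013], [0.114, 0.993, 0.007], [-0.012, 0.008, -1.0]]
force: [4.9, -0.8, 3.7]
grip_width: 0.271
```

Call:
drive_tool --pt "5 0 1 0 0 0 0"

```text
t: 16.45
eef_pos: [0.4992, 0.4004, 0.0241]
ee_rot: [[-0.993, 0.113, 0.015], [0.113, 0.994, 0.008], [-0.014, 0.01, -1.0]]
force: [4.3, -0.5, 2.6]
grip_width: 0.273
```

Call:
drive_tool --pt "5 0 1 0 0 0 0"

```text
t: 16.55
eef_pos: [0.495, 0.4017, 0.0242]
ee_rot: [[-0.994, 0.112, 0.017], [0.112, 0.994, 0.01], [-0.016, 0.012, -1.0]]
force: [5.0, -0.8, 2.5]
grip_width: 0.276
```

Call:
drive_tool --pt "5 0 1 0 0 0 0"

```text
t: 16.65
eef_pos: [0.4908, 0.4029, 0.0243]
ee_rot: [[-0.994, 0.111, 0.02], [0.111, 0.994, 0.011], [-0.018, 0.014, -1.0]]
force: [5.5, -1.1, 2.5]
grip_width: 0.275
```

Call:
drive_tool --pt "0 0 -10 0 0 0 0" --pt "0 0 -30 0 0 0 0" --pt "0 0 -30 0 0 0 0" --pt "0 0 -20 0 0 0 0" --pt "0 0 0 0 0 0 0"

```text
t: 17.15
eef_pos: [0.4785, 0.3964, 0.1084]
ee_rot: [[-0.993, 0.118, -0.004], [0.118, 0.993, -0.003], [0.003, -0.004, -1.0]]
force: [0.9, 0.5, -5.9]
grip_width: 0.276
```

```bash
python3 - <<'E'
from look import *
go([.518,-.1248,.089],.12)
p=robot.capture("wrist"); cv2.imwrite("pics/w3.png",p["frame"][:,:,::-1])
E
```

```text
eef [0.4785 0.3964 0.1084] yaw+180 -0.1184 F [ 0.91  0.47 -5.91] t 17.15 grip 0.27630486003828225 zax [-0.0039 -0.0035 -1.    ]
  tool delta mm [-100.7 -512.9  -10. ] turn deg [ -0.2  -0.2 -11.9]
```

View pics/w3.png

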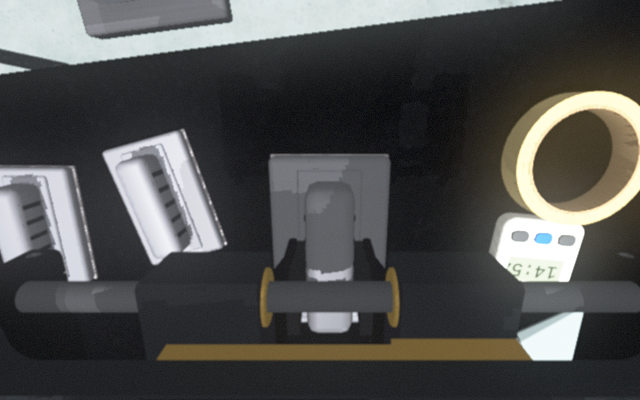

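The held pad's near-edge corners show at (270,155) and (390,154). From them I measure its offset in the hand, to use when placing.

```bash
python3 - <<'E'
from look import *
p=robot.capture("wrist")
im=p["frame"][130:180,240:420]; cv2.imwrite("pics/c.png",cv2.resize(im[:,:,::-1],None,fx=4,fy=4,interpolation=cv2.INTER_NEAREST))
for z in(.092,.096,.100):
    a=back(p,[270,155],z);b=back(p,[390,154.5],z)
    print(z,np.linalg.norm(a-b).round(4),"in tool mm",((R.T@(a-e))*1000).round(1),((R.T@(b-e))*1000).round(1))
E
```

```text
eef [0.4775 0.3954 0.1065] yaw+180 -0.119 F [-1.64 -1.33 -6.24] t 17.2 grip 0.27249522503554247 zax [-0.0066 -0.0058 -1.    ]
0.092 0.0622 in tool mm [ 51.4 -30.7  15. ] [51.7 31.6 14.6]
0.096 0.0608 in tool mm [ 52.  -29.9  11. ] [52.3 30.9 10.6]
0.1 0.0594 in tool mm [ 52.6 -29.2   7. ] [52.9 30.2  6.6]
```

View pics/c.png

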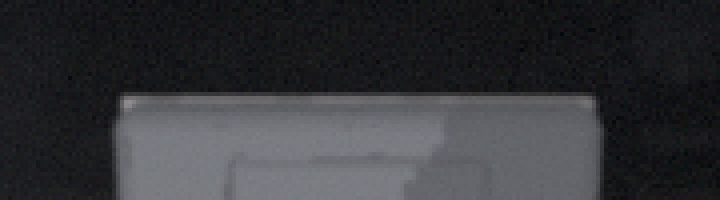

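Call:
drive_tool --pt "-8 -43 -1 0 0 0 0" --pt "-8 -43 -1 0 0 0 0" --pt "-8 -43 -1 0 0 0 0" --pt "-8 -43 -1 0 0 0 0" --pt "-8 -43 -1 0 0 0 0" --pt "-8 -43 -1 0 0 0 0" --pt "-8 -43 -1 0 0 0 0" --pt "-8 -43 -1 0 0 0 0"

```text
t: 18.05
eef_pos: [0.488, 0.0345, 0.0996]
ee_rot: [[-0.993, 0.114, -0.038], [0.115, 0.993, -0.02], [0.035, -0.025, -0.999]]
force: [0.7, -0.9, -5.3]
grip_width: 0.275
```

```bash
python3 - <<'E'
from look import *
go([.519,-.1248,.089],.12)
E
```

```text
eef [0.488  0.0345 0.0996] yaw+180 -0.1149 F [ 0.72 -0.86 -5.34] t 18.05 grip 0.2746813436605307 zax [-0.0379 -0.0204 -0.9991]
  tool delta mm [ -48.3 -155.2  -18.3] turn deg [ -1.2  -2.2 -11.7]
```

Call:
drive_tool --pt "-12 -39 -4 -0.6 -1 0 0" --pt "-12 -39 -4 -0.6 -1 0 0" --pt "-12 -39 -4 0 -0.5 0 0" --pt "-12 -38 -4 0 0 0 0" --pt "0 0 -2 0 0 -6 0" --pt "0 0 -2 0 0 -6 0" --pt "0 0 0 0 0 0 0" --pt "0 0 0 0 0 0 0"

```text
t: 18.85
eef_pos: [0.5035, -0.137, 0.1048]
ee_rot: [[-0.996, -0.083, -0.027], [-0.083, 0.997, -0.001], [0.027, 0.001, -1.0]]
force: [0.6, -0.3, -6.0]
grip_width: 0.274
```

```bash
python3 - <<'E'
from look import *
go([.519,-.1248,.089],.09)
p=robot.capture("wrist"); cv2.imwrite("pics/w4.png",p["frame"][:,:,::-1])
E
```

```text
eef [ 0.5035 -0.137   0.1048] yaw+180 0.0833 F [ 0.57 -0.3  -6.03] t 18.85 grip 0.2741982261848771 zax [-0.0266 -0.0013 -0.9996]
  tool delta mm [-16.8  10.9  14.4] turn deg [ 0.1 -1.5 -0.3]
```

View pics/w4.png

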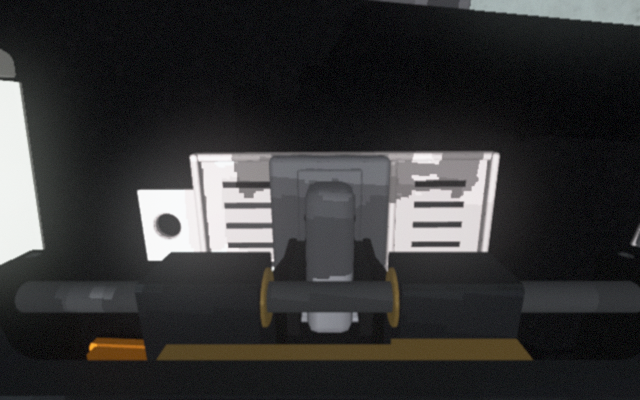

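Over the holder: its near-edge top corners are at (192,155) and (498,152), which gives another check of its pose.

```bash
python3 - <<'E'
from look import *
p=robot.capture("wrist")
im=p["frame"][140:180,170:520]; cv2.imwrite("pics/c2.png",cv2.resize(im[:,:,::-1],None,fx=2.2,fy=4,interpolation=cv2.INTER_NEAREST))
for H in([.518,-.1248,.089],):
    print(proj(p,place(np.array([[-.059,-.117,.013],[-.059,.117,.013],[.059,-.117,.013],[.059,.117,.013]]),H)).round(1))
a=back(p,[191,154.5],.013);b=back(p,[498.5,152],.013); print(a,b,np.linalg.norm(a-b),np.arctan2(-(b-a)[0],(b-a)[1]))
m=(a+b)/2;y=.089;print("centre",m+.059*np.array([np.cos(y),np.sin(y),0]))
E
```

```text
eef [ 0.5034 -0.1369  0.1048] yaw+180 0.0839 F [-0.53  0.08 -5.86] t 18.9 grip 0.27263452322913245 zax [-0.0268 -0.0014 -0.9996]
[[186.9 154.5]
 [499.7 152.5]
 [202.9 295.8]
 [482.4 294.2]]
[ 0.4693593  -0.24349361  0.013     ] [ 0.44853047 -0.01445569  0.013     ] 0.22998305972432176 0.09069109042649753
centre [ 0.51771137 -0.12373058  0.013     ]
```

View pics/c2.png

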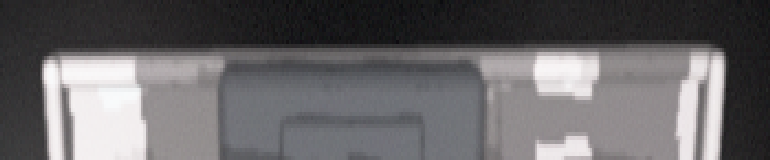

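Call:
drive_tool --pt "-9 6 10 0 -1 0 0" --pt "-7 6 10 0 -0.6 -0.3 0" --pt "0 0 10 0 0 0 0" --pt "0 0 0 0 0 0 0" --pt "0 0 0 0 0 0 0"

```text
t: 19.45
eef_pos: [0.5183, -0.1214, 0.0731]
ee_rot: [[-0.996, -0.089, 0.001], [-0.089, 0.996, 0.001], [-0.001, 0.001, -1.0]]
force: [0.6, -0.9, -5.3]
grip_width: 0.274
```

```bash
python3 - <<'E'
from look import *
go([.519,-.1242,.090],.045)
E
```

```text
eef [ 0.5183 -0.1214  0.0731] yaw+180 0.0889 F [ 0.61 -0.92 -5.34] t 19.45 grip 0.2743351091907242 zax [ 9.e-04  8.e-04 -1.e+00]
  tool delta mm [-0.5 -2.9 28.1] turn deg [ 0.   0.1 -0.1]
```

Call:
drive_tool --pt "0 -2 12 0 0 0 0" --pt "0 -1 12 0 0 0 0" --pt "0 0 3 0 0 0 0" --pt "0 0 0 0 0 0 0"

```text
t: 19.85
eef_pos: [0.5185, -0.1251, 0.0443]
ee_rot: [[-0.996, -0.088, 0.001], [-0.088, 0.996, 0.001], [-0.001, 0.001, -1.0]]
force: [0.4, 0.8, -5.9]
grip_width: 0.273
```

```bash
python3 - <<'E'
from look import *
go([.519,-.1242,.090],.034)
p=robot.capture("wrist"); im=p["frame"][110:250,150:550]; cv2.imwrite("pics/c3.png",cv2.resize(im[:,:,::-1],None,fx=2,fy=2))
E
```

```text
eef [ 0.5185 -0.1251  0.0443] yaw+180 0.0879 F [ 0.43  0.78 -5.89] t 19.85 grip 0.27337212654015963 zax [ 1.2e-03  6.0e-04 -1.0e+00]
  tool delta mm [-0.6  0.8 10.3] turn deg [ 0.   0.1 -0.1]
```

View pics/c3.png

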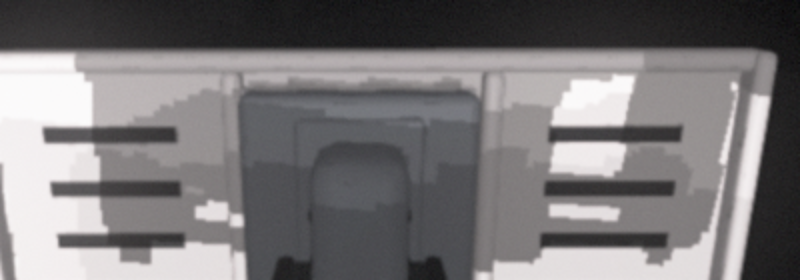

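Call:
drive_tool --pt "-0.5 1 5 0 0 0 0" --pt "0 0 4 0 0 0 0" --pt "0 0 3 0 0 0 0" --pt "0 0 1 0 0 0 0"

```text
t: 20.3
eef_pos: [0.5199, -0.124, 0.0312]
ee_rot: [[-0.996, -0.088, 0.003], [-0.088, 0.996, 0.001], [-0.003, 0.0, -1.0]]
force: [0.0, -0.4, -5.8]
grip_width: 0.272
```

Call:
drive_tool --pt "0 0 1 0 0 0 0" --pt "0 0 1 0 0 0 0" --pt "0 0 0 0 0 0 0"

```text
t: 20.6
eef_pos: [0.5204, -0.1241, 0.0305]
ee_rot: [[-0.996, -0.089, 0.004], [-0.089, 0.996, 0.0], [-0.004, -0.0, -1.0]]
force: [0.6, -0.2, -6.2]
grip_width: 0.274
```

Call:
drive_tool --pt "0 0 2 0 0 0 0" --pt "0 0 1 0 0 0 0" --pt "0 0 0 0 0 0 0"

```text
t: 20.9
eef_pos: [0.5208, -0.1242, 0.0303]
ee_rot: [[-0.996, -0.089, 0.006], [-0.089, 0.996, -0.0], [-0.006, -0.001, -1.0]]
force: [-0.4, -0.6, -5.3]
grip_width: 0.272
```

Call:
drive_tool --pt "0 0 0 0 0 0 0.5" --pt "0 0 0 0 0 0 0.5" --pt "0 0 0 0 0 0 0.5" --pt "0 0 0 0 0 0 0.5" --pt "0 0 -15 0 0 0 0.5" --pt "0 0 -30 0 0 0 0.6" --pt "0 0 -30 0 0 0 0.7" --pt "0 0 -30 0 0 0 0.7" --grip_force 20

```text
t: 21.7
eef_pos: [0.5208, -0.1244, 0.1353]
ee_rot: [[-0.996, -0.091, 0.003], [-0.091, 0.996, -0.002], [-0.003, -0.002, -1.0]]
force: [0.3, 0.5, -0.3]
grip_width: 0.665
```

```bash
python3 - <<'E'
from look import *
p=robot.capture("wrist"); cv2.imwrite("pics/w5.png",p["frame"][:,:,::-1])
t=robot.capture("top")
for d in robot.trace(t,"pad_1"):
    g=back(t,d["pixel"][::-1],.015); q,f=fit([(t,d["mask"])],PAD,[g[0],g[1],0]);print("top",d["confidence"],d["pixel"],q.round(4),round(f,3))
go([.468,.152,-.13],.13)
E
```

```text
eef [ 0.5208 -0.1244  0.1353] yaw+180 0.0909 F [ 0.31  0.54 -0.33] t 21.7 grip 0.6651234911580309 zax [ 0.0032 -0.0016 -1.    ]
top 0.89 [245.4, 315.4] [ 0.47    0.1573 -0.1261] 0.046
top 0.72 [246.8, 273.7] [0.4615 0.2657 0.1476] 0.09
  tool delta mm [ 27.5 280.    4.7] turn deg [-0.1  0.2 12.7]
```

View pics/w5.png

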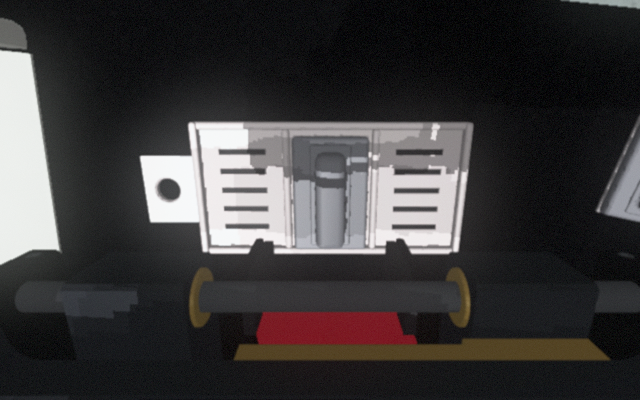

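Call:
drive_tool --pt "4 47 0 0 0 0 0.7" --pt "4 47 0 0 0 0 0.7" --pt "4 47 0 0 0 0 0.7" --pt "4 47 0 0 0 0 0.7" --pt "4 47 0 0 0 0 0.7" --pt "4 47 0 0 0 0 0.7" --pt "0 0 0 0 0 6.3 0.7" --pt "0 0 0 0 0 6.3 0.7"

```text
t: 22.65
eef_pos: [0.4694, 0.1632, 0.1283]
ee_rot: [[-0.99, 0.14, 0.001], [0.14, 0.99, -0.005], [-0.002, -0.005, -1.0]]
force: [-0.5, -0.8, -0.4]
grip_width: 0.699
```

Call:
drive_tool --pt "0 0 0 0 0 0 0.7" --pt "0 0 0 0 0 0 0.7"

```text
t: 22.85
eef_pos: [0.4682, 0.1634, 0.1263]
ee_rot: [[-0.991, 0.137, -0.002], [0.137, 0.991, -0.007], [0.001, -0.008, -1.0]]
force: [-0.7, -0.3, 0.8]
grip_width: 0.701
```

```bash
python3 - <<'E'
from look import *
p=robot.capture("wrist"); cv2.imwrite("pics/w6.png",p["frame"][:,:,::-1])
for d in robot.trace(p,"pad_1"):
    g=back(p,d["pixel"][::-1],.015); q,f=fit([(p,d["mask"])],PAD,[g[0],g[1],0]);print(d["confidence"],d["pixel"],q.round(4),round(f,3),fit([(p,d["mask"])],PAD,[*q,0])[0].round(4))
    go(q,.035)
E
```

```text
eef [0.4682 0.1634 0.1263] yaw+180 -0.1371 F [-0.69 -0.3   0.79] t 22.85 grip 0.7005949119669856 zax [-0.0017 -0.0074 -1.    ]
0.91 [247.1, 18.3] [ 0.4973 -0.2402  0.9   ] 1.0 [ 0.4973 -0.2402  0.9     0.    ]
  tool delta mm [ -84.1 -395.1   94.3] turn deg [ -0.4  -0.3 -59.4]
0.7 [169.6, 449.8] [0.4601 0.264  0.13  ] 0.044 [ 0.461   0.2661  0.1401 -0.0064]
  tool delta mm [21.7 99.3 90.6] turn deg [ -0.4  -0.1 -15.3]
0.64 [196.7, 325.6] [ 0.4702  0.1576 -0.1306] 0.052 [ 0.471   0.1574 -0.1259 -0.0073]
  tool delta mm [-2.8 -4.8 91.4] turn deg [-0.4 -0.  -0.4]
```

View pics/w6.png

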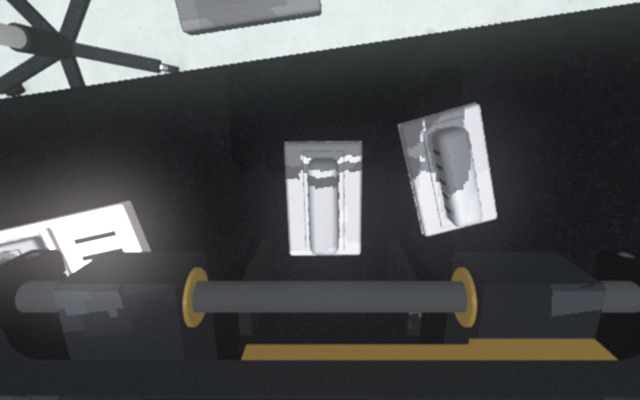

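Call:
drive_tool --pt "-1 -3 30 -0.4 0 -0.4 0.6" --pt "-1 -2 30 0 0 0 0.6" --pt "0 0 25 0 0 0 0.6" --pt "0 0 0 0 0 0 0.6"

```text
t: 23.35
eef_pos: [0.4719, 0.1564, 0.0406]
ee_rot: [[-0.992, 0.129, 0.004], [0.129, 0.992, 0.003], [-0.004, 0.003, -1.0]]
force: [-0.3, -0.7, 0.5]
grip_width: 0.603
```

```bash
python3 - <<'E'
from look import *
go([.4702,.1575,-.13],.020)
E
```

```text
eef [0.4719 0.1564 0.0406] yaw+180 -0.1298 F [-0.35 -0.74  0.48] t 23.35 grip 0.6026846969253051 zax [ 0.004   0.0027 -1.    ]
  tool delta mm [ 1.9  0.8 20.5] turn deg [0.2 0.2 0. ]
```

Call:
drive_tool --pt "1 1 12 0.2 0.2 0 0.5" --pt "1 0 7 0 0 0 0.4" --pt "0 0 0 0 0 0 0" --pt "0 0 0 0 0 0 0" --pt "0 0 0 0 0 0 0" --pt "0 0 0 0 0 0 0" --pt "0 0 0 0 0 0 0" --grip_force 25

```text
t: 24.05
eef_pos: [0.4716, 0.1581, 0.0229]
ee_rot: [[-0.992, 0.129, 0.004], [0.129, 0.992, 0.002], [-0.003, 0.003, -1.0]]
force: [0.2, 0.1, -4.2]
grip_width: 0.274
```

Call:
drive_tool --pt "0 0 -10 0 0 0 0" --pt "0 0 -30 0 0 0 0" --pt "0 0 -30 0 0 0 0" --pt "0 0 -20 0 0 0 0" --pt "0 0 0 0 0 0 0"

```text
t: 24.55
eef_pos: [0.4681, 0.1563, 0.1154]
ee_rot: [[-0.991, 0.131, -0.004], [0.131, 0.991, -0.001], [0.004, -0.002, -1.0]]
force: [0.6, 1.4, -5.9]
grip_width: 0.272
```

```bash
python3 - <<'E'
from look import *
go([.5112,-.0485,.090],.105)
p=robot.capture("wrist"); cv2.imwrite("pics/w7.png",p["frame"][:,:,::-1])
E
```

```text
eef [0.4681 0.1563 0.1154] yaw+180 -0.1311 F [ 0.65  1.4  -5.95] t 24.55 grip 0.27166333008861077 zax [-0.0037 -0.0014 -1.    ]
  tool delta mm [ -69.5 -197.4   10.5] turn deg [ -0.1  -0.2 -12.7]
```

View pics/w7.png

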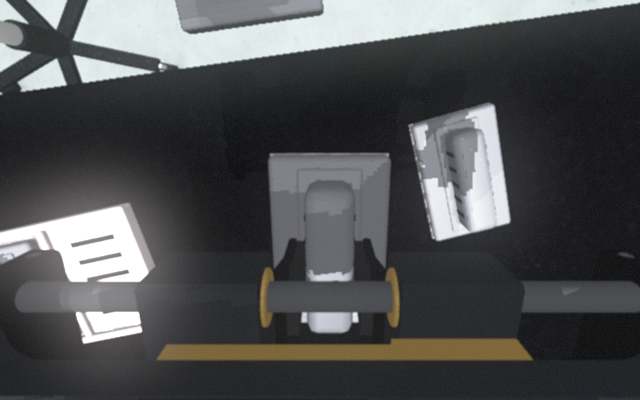

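Call:
drive_tool --pt "-14 -40 -1 0 0 0 0" --pt "-14 -40 -1 0 0 0 0" --pt "-14 -40 -1 0 0 0 0" --pt "-14 -39 -1 0 0 0 0" --pt "-14 -39 -1 0 0 0 0" --pt "0 0 -1 0 0 -6.3 0" --pt "0 0 -1 0 0 -6.3 0" --pt "0 0 0 0 0 0 0"

```text
t: 25.4
eef_pos: [0.5028, -0.0582, 0.1082]
ee_rot: [[-0.995, -0.093, -0.03], [-0.093, 0.996, -0.003], [0.031, -0.001, -1.0]]
force: [-0.2, 0.4, -5.3]
grip_width: 0.272
```

Call:
drive_tool --pt "0 0 0 0 0 0 0"

```text
t: 25.5
eef_pos: [0.5016, -0.0583, 0.1068]
ee_rot: [[-0.995, -0.09, -0.033], [-0.09, 0.996, -0.003], [0.034, -0.0, -0.999]]
force: [-0.6, -0.0, -5.6]
grip_width: 0.273
```

```bash
python3 - <<'E'
from look import *
go([.5120,-.0485,.090],.045)
E
```

```text
eef [ 0.5016 -0.0583  0.1068] yaw+180 0.0905 F [-0.58 -0.01 -5.61] t 25.5 grip 0.27317499819195085 zax [-0.0334 -0.0034 -0.9994]
  tool delta mm [-13.3   8.9  61.3] turn deg [-0.  -1.9  0. ]
```

Call:
drive_tool --pt "-6 5 16 0 -1.2 0 0" --pt "-4 4 15 0 -0.7 0 0" --pt "0 0 12 0 0 0 0" --pt "0 0 10 0 0 0 0" --pt "0 0 0 0 0 0 0"

```text
t: 26.0
eef_pos: [0.5084, -0.0463, 0.0492]
ee_rot: [[-0.996, -0.084, -0.004], [-0.084, 0.996, -0.001], [0.004, -0.0, -1.0]]
force: [0.2, -0.2, -5.3]
grip_width: 0.269
```

```bash
python3 - <<'E'
from look import *
go([.512,-.0485,.090],.034)
p=robot.capture("wrist"); im=p["frame"][110:250,150:550]; cv2.imwrite("pics/c4.png",cv2.resize(im[:,:,::-1],None,fx=2,fy=2))
E
```

```text
eef [ 0.5084 -0.0463  0.0492] yaw+180 0.0843 F [ 0.22 -0.17 -5.33] t 26.0 grip 0.2688223146476307 zax [-3.7e-03 -6.0e-04 -1.0e+00]
  tool delta mm [-3.5 -2.5 15.2] turn deg [-0.  -0.2 -0.3]
```

View pics/c4.png

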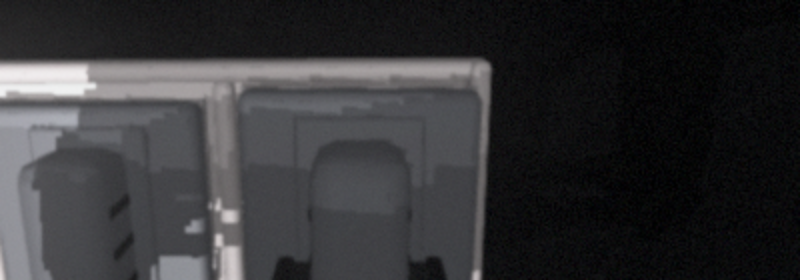

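Call:
drive_tool --pt "-2 -1.5 4 0 -0.2 -0.3 0" --pt "-1.5 -1 3 0 0 0 0" --pt "0 0 0 0 0 0 0"

```text
t: 26.35
eef_pos: [0.5144, -0.0483, 0.0437]
ee_rot: [[-0.996, -0.09, 0.005], [-0.09, 0.996, 0.0], [-0.005, -0.0, -1.0]]
force: [0.2, 0.8, -5.3]
grip_width: 0.276
```

```bash
python3 - <<'E'
from look import *
go([.512,-.0485,.090],.034)
p=robot.capture("wrist"); im=p["frame"][110:250,150:550]; cv2.imwrite("pics/c5.png",cv2.resize(im[:,:,::-1],None,fx=2,fy=2))
E
```

```text
eef [ 0.5144 -0.0483  0.0437] yaw+180 0.0903 F [ 0.16  0.83 -5.26] t 26.35 grip 0.27614584848037305 zax [ 4.6e-03  1.0e-04 -1.0e+00]
  tool delta mm [2.4 0.  9.7] turn deg [-0.   0.3  0. ]
```

View pics/c5.png

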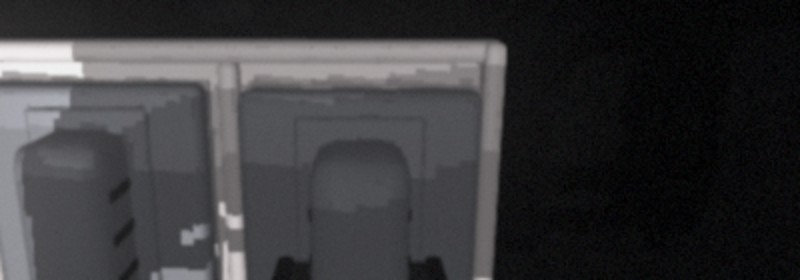

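Call:
drive_tool --pt "1.5 0 3 0 0.3 0 0" --pt "1 0 3 0 0 0 0" --pt "0 0 3 0 0 0 0" --pt "0 0 2 0 0 0 0" --pt "0 0 0 0 0 0 0"

```text
t: 26.9
eef_pos: [0.512, -0.0487, 0.0327]
ee_rot: [[-0.996, -0.09, 0.0], [-0.09, 0.996, -0.0], [-0.0, -0.0, -1.0]]
force: [0.2, 0.4, -5.4]
grip_width: 0.271
```

Call:
drive_tool --pt "0 0 2 0 0 0 0" --pt "0 0 2 0 0 0 0" --pt "0 0 1 0 0 0 0" --pt "0 0 0 0 0 0 0"

```text
t: 27.3
eef_pos: [0.5129, -0.0487, 0.0295]
ee_rot: [[-0.996, -0.091, 0.002], [-0.091, 0.996, -0.0], [-0.002, -0.001, -1.0]]
force: [-0.3, 0.6, -5.4]
grip_width: 0.271
```

Call:
drive_tool --pt "0 0 1 0 0 0 0.5" --pt "0 0 0 0 0 0 0.5" --pt "0 0 0 0 0 0 0.5" --pt "0 0 0 0 0 0 0.5" --pt "0 0 -15 0 0 0 0.5" --pt "0 0 -30 0 0 0 0.6" --pt "0 0 -30 0 0 0 0.7" --pt "0 0 -30 0 0 0 0.7"

```text
t: 28.1
eef_pos: [0.5127, -0.0488, 0.1344]
ee_rot: [[-0.996, -0.092, -0.001], [-0.092, 0.996, -0.002], [0.001, -0.002, -1.0]]
force: [1.1, 0.5, -0.2]
grip_width: 0.659
```

```bash
python3 - <<'E'
from look import *
p=robot.capture("wrist"); cv2.imwrite("pics/w8.png",p["frame"][:,:,::-1])
go([.460,.264,.132],.12)
E
```

```text
eef [ 0.5127 -0.0488  0.1344] yaw+180 0.0923 F [ 1.08  0.53 -0.23] t 28.1 grip 0.65944329457561 zax [-8.0e-04 -2.1e-03 -1.0e+00]
  tool delta mm [ 23.7 316.4  13.8] turn deg [-0.1 -0.1 -2.3]
```

View pics/w8.png

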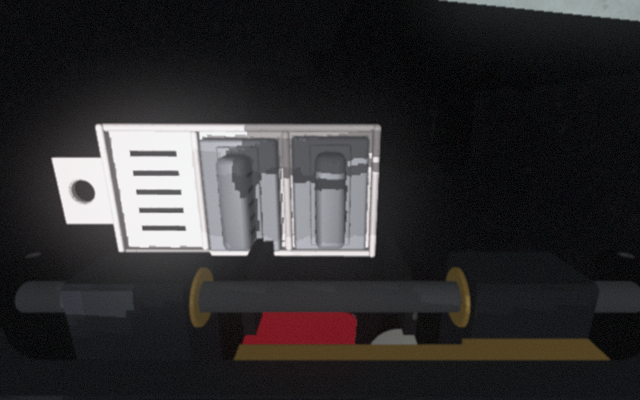

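Both pads sit in their bays, the middle one at (240,195) and the far-end one at (330,195). The bay next to the tab is empty. Next is the coarse pad.

Call:
drive_tool --pt "3 45 0 0 0 0 0.6" --pt "3 45 0 0 0 0 0.6" --pt "3 45 0 0 0 0 0.6" --pt "3 45 0 0 0 0 0.6" --pt "3 45 0 0 0 0 0.6" --pt "3 45 0 0 0 0 0.6" --pt "3 44 0 0 0 -2.3 0.6" --pt "0 0 0 0 0 0 0.6"

```text
t: 28.95
eef_pos: [0.4696, 0.2741, 0.1442]
ee_rot: [[-0.991, -0.13, 0.025], [-0.13, 0.991, 0.005], [-0.026, 0.001, -1.0]]
force: [-0.3, -0.8, -0.3]
grip_width: 0.603
```

Call:
drive_tool --pt "0 0 0 0 0 0 0.6"

```text
t: 29.05
eef_pos: [0.469, 0.275, 0.1439]
ee_rot: [[-0.991, -0.132, 0.025], [-0.132, 0.991, 0.004], [-0.025, 0.001, -1.0]]
force: [0.6, 0.2, -0.3]
grip_width: 0.6
```

```bash
python3 - <<'E'
from look import *
p=robot.capture("wrist")
for d in robot.trace(p,"pad_2"):
    g=back(p,d["pixel"][::-1],.015)
    if g[1]<.1: continue
    q,f=fit([(p,d["mask"])],PAD,[g[0],g[1],0]);print(d["confidence"],d["pixel"],q.round(4),round(f,3))
    go(q,.04)
E
```

```text
eef [0.469  0.275  0.1439] yaw+180 0.1324 F [ 0.58  0.23 -0.26] t 29.05 grip 0.6001494273782247 zax [ 0.025   0.0043 -0.9997]
0.65 [173.5, 320.0] [0.4603 0.2653 0.1319] 0.046
  tool delta mm [ 12.6  -8.5 103.6] turn deg [0.1 1.5 0. ]
```

Call:
drive_tool --pt "5 -4 35 0 1 0 0.6" --pt "4 -4 35 0 0.5 0 0.6" --pt "0 0 25 0 0 0 0.6" --pt "0 0 0 0 0 0 0.6"

```text
t: 29.55
eef_pos: [0.4651, 0.2608, 0.0485]
ee_rot: [[-0.992, -0.123, 0.003], [-0.123, 0.992, 0.004], [-0.003, 0.004, -1.0]]
force: [-1.7, -0.4, 0.3]
grip_width: 0.604
```

```bash
python3 - <<'E'
from look import *
go([.4603,.2648,.132],.021)
E
```

```text
eef [0.4651 0.2608 0.0485] yaw+180 0.123 F [-1.69 -0.38  0.33] t 29.55 grip 0.603784682425883 zax [ 0.0025  0.0043 -1.    ]
  tool delta mm [ 4.4  4.4 27.5] turn deg [ 0.2  0.2 -0.5]
```

Call:
drive_tool --pt "2 3 12 0.2 0.2 -0.5 0.6" --pt "2 1 12 0 0 0 0.5" --pt "0 0 3 0 0 0 0.5" --pt "0 0 0 0 0 0 0" --pt "0 0 0 0 0 0 0" --pt "0 0 0 0 0 0 0" --pt "0 0 0 0 0 0 0" --pt "0 0 0 0 0 0 0" --grip_force 25

```text
t: 30.35
eef_pos: [0.4646, 0.2653, 0.0254]
ee_rot: [[-0.992, -0.129, 0.007], [-0.129, 0.992, 0.007], [-0.008, 0.006, -1.0]]
force: [0.5, -0.1, -4.1]
grip_width: 0.268
```

Call:
drive_tool --pt "0 0 -10 0 0 0 0" --pt "0 0 -30 0 0 0 0" --pt "0 0 -30 0 0 0 0" --pt "0 0 -30 0 0 0 0" --pt "0 0 0 0 0 0 0"

```text
t: 30.85
eef_pos: [0.4592, 0.2604, 0.1254]
ee_rot: [[-0.992, -0.126, -0.006], [-0.126, 0.992, -0.003], [0.006, -0.002, -1.0]]
force: [0.8, 0.9, -5.9]
grip_width: 0.27
```

```bash
python3 - <<'E'
from look import *
go([.526,-.2,.090],.115)
p=robot.capture("wrist"); cv2.imwrite("pics/w9.png",p["frame"][:,:,::-1])
E
```

```text
eef [0.4592 0.2604 0.1254] yaw+180 0.1268 F [ 0.83  0.9  -5.85] t 30.85 grip 0.26995433033332494 zax [-0.0056 -0.0028 -1.    ]
  tool delta mm [  -8.1 -465.1   11.3] turn deg [-0.1 -0.3  2.1]
```

View pics/w9.png

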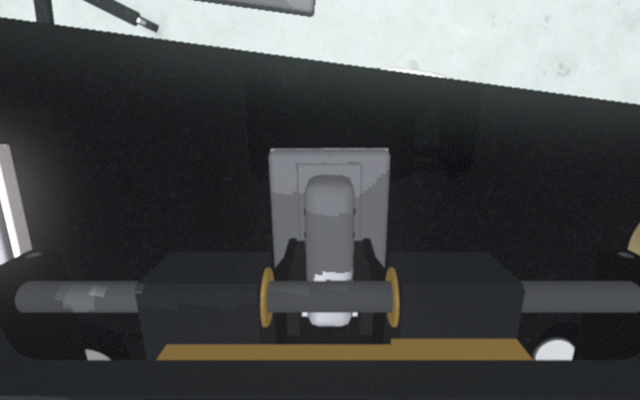

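Call:
drive_tool --pt "-1 -42 0 0 0 0 0" --pt "-1 -42 0 0 0 0 0" --pt "-1 -42 0 0 0 0 0" --pt "-1 -42 0 0 0 0 0" --pt "-1 -42 -1 0 0 0 0" --pt "-1 -42 -1 0 0 0 0" --pt "-1 -42 -1 0 0 0 0" --pt "-1 -42 -1 0 0 0 0"

```text
t: 31.7
eef_pos: [0.4955, -0.0831, 0.1126]
ee_rot: [[-0.991, -0.13, -0.042], [-0.13, 0.991, -0.01], [0.043, -0.005, -0.999]]
force: [1.0, 0.6, -6.5]
grip_width: 0.274
```

```bash
python3 - <<'E'
from look import *
go([.5288,-.1995,.090],.10)
E
```

```text
eef [ 0.4955 -0.0831  0.1126] yaw+180 0.1305 F [ 1.03  0.57 -6.5 ] t 31.7 grip 0.27388507598241785 zax [-0.0419 -0.0105 -0.9991]
  tool delta mm [ -18.4 -119.7   12.4] turn deg [-0.3 -2.5  2.3]
```

Call:
drive_tool --pt "-5 -38 2 0 -1 1 0" --pt "-5 -38 2 -0.3 -1 1.3 0" --pt "-5 -36 2 0 -0.5 0 0" --pt "-3 -3 0 0 0 0 0" --pt "0 0 0 0 0 0 0" --pt "0 0 0 0 0 0 0"

```text
t: 32.3
eef_pos: [0.515, -0.2033, 0.0921]
ee_rot: [[-0.997, -0.076, -0.025], [-0.076, 0.997, 0.006], [0.025, 0.008, -1.0]]
force: [0.7, 1.0, -5.4]
grip_width: 0.273
```

```bash
python3 - <<'E'
from look import *
go([.5288,-.1995,.090],.047)
E
```

```text
eef [ 0.515  -0.2033  0.0921] yaw+180 0.0763 F [ 0.68  1.04 -5.38] t 32.3 grip 0.27270560605680516 zax [-0.0255  0.0057 -0.9997]
  tool delta mm [-15.2   2.4  44.7] turn deg [ 0.4 -1.4 -0.8]
```

Call:
drive_tool --pt "-7 1 14 0.3 -0.9 -0.5 0" --pt "-6 1 14 0.1 -0.5 -0.3 0" --pt "-1 0 10 0 0 0 0" --pt "0 0 2 0 0 0 0" --pt "0 0 0 0 0 0 0"

```text
t: 32.8
eef_pos: [0.5257, -0.1944, 0.0488]
ee_rot: [[-0.995, -0.097, -0.006], [-0.097, 0.995, 0.002], [0.006, 0.003, -1.0]]
force: [0.6, -0.5, -6.4]
grip_width: 0.273
```

```bash
python3 - <<'E'
from look import *
go([.5288,-.1995,.090],.045)
p=robot.capture("wrist"); im=p["frame"][110:250,150:550]; cv2.imwrite("pics/c6.png",cv2.resize(im[:,:,::-1],None,fx=2,fy=2))
E
```

```text
eef [ 0.5257 -0.1944  0.0488] yaw+180 0.0967 F [ 0.57 -0.49 -6.42] t 32.8 grip 0.27305319026246455 zax [-0.0064  0.0025 -1.    ]
  tool delta mm [-2.6 -5.4  3.8] turn deg [ 0.2 -0.4  0.4]
```

View pics/c6.png

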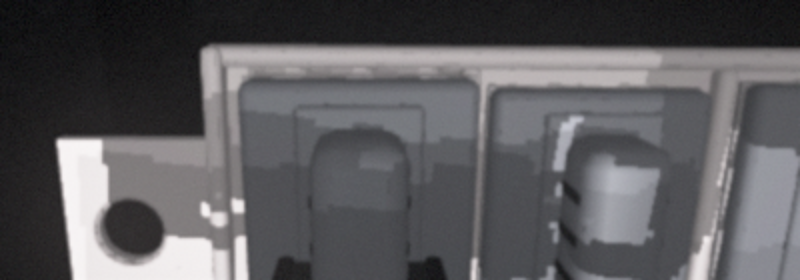

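Call:
drive_tool --pt "-1.5 -3 0 0.2 -0.4 0.4 0" --pt "-1 -2 0 0 0 0 0" --pt "0 0 0 0 0 0 0"

```text
t: 33.15
eef_pos: [0.5298, -0.1995, 0.0506]
ee_rot: [[-0.996, -0.089, 0.005], [-0.089, 0.996, -0.001], [-0.004, -0.001, -1.0]]
force: [-1.0, -0.1, -6.9]
grip_width: 0.271
```

```bash
python3 - <<'E'
from look import *
go([.5288,-.1995,.090],.045)
p=robot.capture("wrist"); im=p["frame"][110:250,150:550]; cv2.imwrite("pics/c7.png",cv2.resize(im[:,:,::-1],None,fx=2,fy=2))
E
```

```text
eef [ 0.5298 -0.1995  0.0506] yaw+180 0.0895 F [-1.05 -0.14 -6.95] t 33.15 grip 0.2706762134363651 zax [ 0.0046 -0.001  -1.    ]
  tool delta mm [1.  0.1 5.6] turn deg [-0.1  0.3 -0. ]
```

View pics/c7.png

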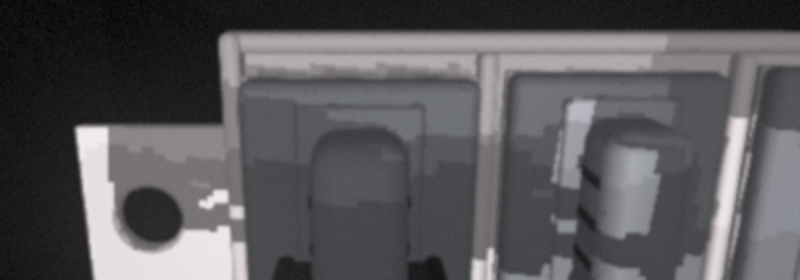

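Call:
drive_tool --pt "1 0 6 0 0.2 0 0" --pt "0 0 5 0 0 0 0" --pt "0 0 3 0 0 0 0" --pt "0 0 0 0 0 0 0"

```text
t: 33.6
eef_pos: [0.5285, -0.1999, 0.0356]
ee_rot: [[-0.996, -0.088, 0.001], [-0.088, 0.996, -0.001], [-0.001, -0.001, -1.0]]
force: [-0.1, -0.6, -6.2]
grip_width: 0.267
```

```bash
python3 - <<'E'
from look import *
go([.5288,-.1995,.090],.032)
p=robot.capture("wrist"); im=p["frame"][110:250,150:550]; cv2.imwrite("pics/c8.png",cv2.resize(im[:,:,::-1],None,fx=2,fy=2))
E
```

```text
eef [ 0.5285 -0.1999  0.0356] yaw+180 0.0886 F [-0.06 -0.59 -6.19] t 33.6 grip 0.2669191589079406 zax [ 8.0e-04 -1.2e-03 -1.0e+00]
  tool delta mm [-0.4  0.4  3.6] turn deg [-0.1  0.  -0.1]
```

View pics/c8.png

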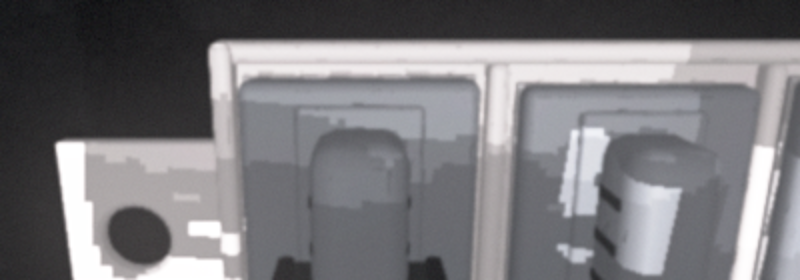

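Call:
drive_tool --pt "0 0 2 0 0 0 0" --pt "0 0 2 0 0 0 0" --pt "0 0 2 0 0 0 0" --pt "0 0 0 0 0 0 0"

```text
t: 34.05
eef_pos: [0.5291, -0.2001, 0.0323]
ee_rot: [[-0.996, -0.09, 0.002], [-0.09, 0.996, -0.002], [-0.002, -0.002, -1.0]]
force: [-0.2, 0.0, -6.3]
grip_width: 0.274
```

Call:
drive_tool --pt "0 0 2 0 0 0 0" --pt "0 0 1 0 0 0 0.5" --pt "0 0 0 0 0 0 0.5" --pt "0 0 0 0 0 0 0.5" --pt "0 0 0 0 0 0 0.5" --pt "0 0 -15 0 0 0 0.5" --pt "0 0 -30 0 0 0 0.6" --pt "0 0 -30 0 0 0 0.7"

```text
t: 34.85
eef_pos: [0.5301, -0.2005, 0.1055]
ee_rot: [[-0.996, -0.092, 0.001], [-0.092, 0.996, -0.004], [-0.001, -0.004, -1.0]]
force: [0.5, 0.2, 0.1]
grip_width: 0.606
```

Call:
drive_tool --pt "25 20 -30 0 0 0 0.7" --pt "25 20 -30 0 0 0 0.7" --pt "10 20 -20 0 0 0 0.7" --pt "0 0 0 0 0 0 0.7"

```text
t: 35.25
eef_pos: [0.4662, -0.1454, 0.1921]
ee_rot: [[-0.996, -0.092, 0.012], [-0.092, 0.996, -0.006], [-0.012, -0.007, -1.0]]
force: [0.8, -0.1, 0.1]
grip_width: 0.698
```

```bash
python3 - <<'E'
from look import *
p=robot.capture("wrist"); t=robot.capture("top"); cv2.imwrite("pics/w10.png",p["frame"][:,:,::-1]); cv2.imwrite("pics/t10.png",t["frame"][:,:,::-1])
H=fit([(p,robot.trace(p,"pad_holder")[0]["mask"])],HOLD,[.518,-.1242,.09]) ; print("H",H)
for z in(0,.006):
  for d in robot.trace(p,"pad_1"):
    g=back(p,d["pixel"][::-1],.02); q=fit([(p,d["mask"])],[B+[0,0,.006] for B in PAD],[g[0],g[1],.09]);
    c,s_=np.cos(.09),np.sin(.09);dd=q[0][:2]-[.518,-.1242]
    print(d["confidence"],d["pixel"],q[0].round(4),round(q[1],3),"holder frame mm",(1000*np.array([c*dd[0]+s_*dd[1],-s_*dd[0]+c*dd[1]])).round(1))
  break
E
```

```text
eef [ 0.4662 -0.1454  0.1921] yaw+180 0.0919 F [ 0.8  -0.08  0.06] t 35.25 grip 0.6981180227095898 zax [ 0.0124 -0.0057 -0.9999]
H (array([ 0.51733462, -0.12509915,  0.08501263]), np.float64(2.5079734723574427))
0.72 [226.6, 343.1] [ 0.5187 -0.1246  0.0933] 0.057 holder frame mm [ 0.7 -0.4]
0.72 [216.5, 422.9] [ 0.511  -0.0496  0.0935] 0.295 holder frame mm [-0.2 74.9]
0.59 [219.1, 278.5] [ 0.5246 -0.2003  0.0915] 0.216 holder frame mm [ -0.2 -76.4]
```

View pics/w10.png

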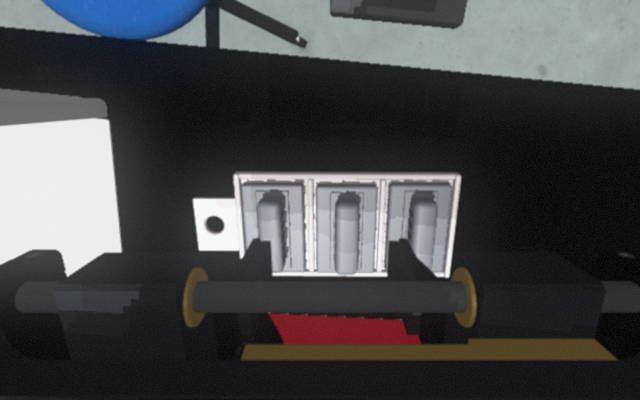

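View pics/t10.png

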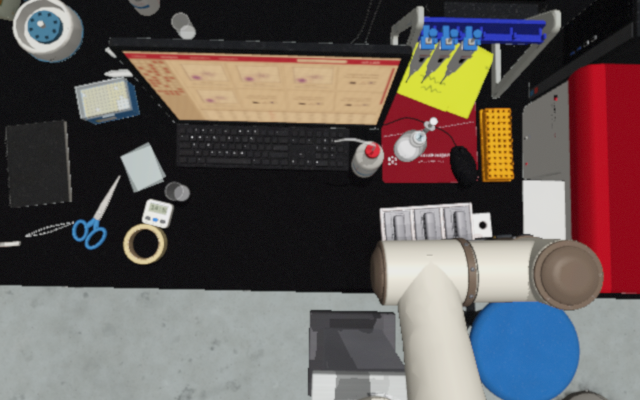

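```bash
python3 - <<'E'
from bench import robot
print(robot.job_done())
E
```

```text
the job is handed in; nothing more can be done
None
```

I dragged each of the three pads 8–10 cm flat across the bench, then laid all three in the holder and handed the job in at about 35 s. No verdict was reported.

| Pad, by starting place (robot's view) | Drag ÷ load, pad's own weight | Drag ÷ load, pressed | Rank | Bay |
|---|---|---|---|---|
| Right | 0.31 | 0.29 | finest | far end |
| Left | 0.55 | 0.56 | medium | middle |
| Middle | 1.1 | 0.85 | coarsest | next to the tab |

- **Placing:** the last wrist picture shows each pad in its own bay. Fitted centres are within about 1.5 mm of the bay centres and the angles within 0.01 rad of the holder's, though two of those fits were poor because the fingers hid part of the pads.
- **Other things:** by eye in the top picture, the wash bottle and beaker stand where they were. The gripper was clear of everything.

**Checks that disagreed or were not made:**
- The finest pad's ratio (about 0.3) is above the text's range for fine (about 0.1 to 0.2). The force reading had noise and drift of about 0.5 to 1 N. The ranking came out the same in both the plain and the pressed pulls.
- An automatic re-fit of the holder at the end was poor, so the centres above use my earlier fits of its pose.
- Fitting pad height from the wrist pictures alone came out about 7 mm low. I took the pads' heights from the two-view fit, the text and contact instead.
- I did not measure how flat or deep the pads sit, beyond the pictures and the tool height when I let go.

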